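# Make the pod bench safe, uncap and cull the batch, go live again

## Robot

A 6-joint arm with a two-finger parallel gripper is mounted at the origin on the work surface. World frame = base frame: x ahead of the robot, y to its left, z up, the work surface at z = 0. Lengths are in mm, angles in rad, forces in N, time in s.
With the tool pointing down it reaches from about 350 to 875 mm from the base axis. Payload 4.2 kg.
Tool frame: the origin (TCP) lies at the very end of the fingers, on their centre line; the grasp point (between the pads) lies 19 mm behind it (pinch_z is the distance from the TCP to the grasp point, in mm); z points along the fingers, y is the line along which they close (so a half turn about z gives the same grasp; the last joint's range is limited). The gripper opens to 85 mm and grips with 20 to 120 N. Pads are 22 mm wide; open, the fingers measure 114 mm over their backs; the gripper's body (76 mm by 85 mm) begins 54 mm behind the grasp point. The pads swing forward as they close: fully open they stand 13 mm farther back than shut.
Start: joints at [1.553, 0.385, 0.008, 0, -1.194, -0.259], TCP at [170.767, 601.197, 231.312] pointing down, gripper open.
Joint ranges: [-3.14, 3.14], [-1.21, 2.06], [-1.07, 1.41], [-3.16, 2.05], [-2.99, -0.16], [-3.1, 3.1]. Speed limits (rad/s): [2.79, 2.79, 3.14, 3.14, 3.14, 3.14].

## Interface

Orientations are given as a unit quaternion [x, y, z, w].
In Python, from bench import * gives the robot as it stands.
- The arm moves only by the tool arm_command, never from a script. Its argument "steps" is one flat list of numbers, 4 for each row, row after row: the shift along the tool's x, y, z in m, then the turn about the tool's z in rad. In form: [tx, ty, tz, roll, tx, ty, tz, roll, ...]. A call has 1 to 20 rows; each row shifts and turns the commanded pose from where the row before left it, along the tool's axes as they then stand; what a row does not reach is not made up. A row lasts 1/8 s, in which the tool goes at most 62.5 mm and 10.7 degrees, less where a joint would pass 70% of its speed; a pose out of reach is approached as far as the arm can. A call with a gripper value outside its range is refused whole. "grip" is the finger opening in m, from 0 to 0.0854, set as the call begins (left out, the last holds). The fingers move at their own pace and stop on an object; the grip force is fixed at half the most. Time passes only in rows, so rows that do not move let the fingers close. It gives the time, the measured TCP pose, the force, the opening and the grip force at its end, in the units of the state.
- read_state(): the state, without advancing time (a new reading comes with each control period).
- get_image(name): name is "scene" or "top" or "wrist"; returns the picture (400x640x3 uint8, red, green, blue); there is no depth.
- get_calibration(name): a dict with "camera_matrix" (3x3 intrinsics, pixels), "cam_to_world" (4x4, takes a point from camera to world coordinates). Camera axes: x right, y down, z forward; pixel columns grow to the right and rows downward; lengths in mm; the calibration is good to about 2 mm. A picture is of the moment at which its call begins: read the wrist's pose just before it. get_calibration takes no time and is no camera call; for the wrist camera it gives the pose at the moment of the call.
- job_done(): hands the job in; it is judged then, once.
The state is a dict: "clock": time; "joints": joint angles; "joint_vel": joint speeds; "joint_efforts": joint torques, N m; "position": TCP position; "ee_rot": TCP orientation; "contact_force": force on the tool from outside, world axes, zero at the start; "wrist_torque": the same for the moment, N m; "gripper_width": finger opening in mm; "grasp_force": force on a finger pad.
Only numpy, scipy, OpenCV 4.12 (cv2) and the standard library are available. Lean on these libraries where they do the work, as an engineer would, in place of code of your own. Each camera call takes 0.05 s, during which the arm holds its last target. There are 200 camera calls.

## Task

Before touching the sensor pods on the mat, make the bench safe: push the selector on the grey driver unit in, turn it one position clockwise to the middle mark and let it spring up. Then lift every white cap off its pod and set it flat in a pocket of the aluminium rack, and put every short pod, with its cap off, in the teal reject tray, leaving the long pods standing where they are and the bottle, screwdriver and boards undisturbed. Only when that is done, push the selector in again, turn it back to where it started and let it spring up.

Things in the scene. Friction and masses are not known exactly. Their poses are not given: they have to be found in the camera images.
- selector (a joint): Angle in rad of the rotary selector on the top of the grey driver unit (a box 180 x 160 x 60 mm). It grows clockwise seen from above: 0 = live (where it starts), 1.047 = safe (the middle mark, next position clockwise), 2.094 = off. A hidden gate locks it in each position with about 0.08 rad of play either way, so it must be turned that near to a position to spring up there; it turns only while pushed in, then freely with little friction.
- selector_push (a joint): How far the selector is pushed in, straight down, in m: 0 = up, 0.012 = end of travel. It must be in by at least 8 mm to turn; the spring takes 4 N to start and 9 N at the end. Let go in a position it springs up again; let go between two positions it stays caught down.
- selector_grip (a point): Point on the selector's axis in its bar grip, 106 mm above the bench when up. The bar is 56 mm long, 16 mm thick and 34 mm high, upright, its long side along this point's x, the white pointer line at the -x end; pinch it across y. The point lies 12 mm below the bar's top and 22 mm above the round black flange (62 mm across) under the bar. It turns and sinks with the selector.
- tray: Teal open reject tray, fixed, 220 (x) x 200 (y) x 45 mm high, walls and floor 4 mm; origin under its centre on the bench. Room for three short pods side by side.
- mat: Thin dark rubber mat 230 (x) x 360 (y) mm under the pods, flush with the bench; origin at its centre.
- bottle: Bystander: clear bottle 56 mm across, 150 mm high; origin under its centre. Not to be disturbed.
- driver: Bystander: screwdriver, 200 mm long, lying along its x; origin under its middle. Not to be disturbed.
- boards: Bystander: stack of round green circuit boards 80 mm across, 28 mm high; origin under its centre. Not to be disturbed.
- pocket_0 (a point): Centre of the floor of pocket 0 of the fixed aluminium cap rack (90 x 330 x 13 mm, four pockets in a row along y, 80 mm apart). The pocket is a square recess 66 mm wide and 8 mm deep, its floor 5 mm above the bench; x and y along the rack's sides.
- pocket_1 (a point): Centre of the floor of pocket 1 of the fixed aluminium cap rack (90 x 330 x 13 mm, four pockets in a row along y, 80 mm apart). The pocket is a square recess 66 mm wide and 8 mm deep, its floor 5 mm above the bench; x and y along the rack's sides.
- pocket_2 (a point): Centre of the floor of pocket 2 of the fixed aluminium cap rack (90 x 330 x 13 mm, four pockets in a row along y, 80 mm apart). The pocket is a square recess 66 mm wide and 8 mm deep, its floor 5 mm above the bench; x and y along the rack's sides.
- pocket_3 (a point): Centre of the floor of pocket 3 of the fixed aluminium cap rack (90 x 330 x 13 mm, four pockets in a row along y, 80 mm apart). The pocket is a square recess 66 mm wide and 8 mm deep, its floor 5 mm above the bench; x and y along the rack's sides.
- long_a_mid (a point): Sensor pod standing upright on the dark mat, 110 mm tall in all: blue round body 60 mm across and 74 mm high, above it a bare aluminium nose 44 mm across and 36 mm high. Good pod of full length; it stays. It may wear a cap. The point is on its axis, half-way up (55 mm above its foot); z points up along its axis.
- long_b_mid (a point): Sensor pod standing upright on the dark mat, 110 mm tall in all: blue round body 60 mm across and 74 mm high, above it a bare aluminium nose 44 mm across and 36 mm high. Good pod of full length; it stays. It may wear a cap. The point is on its axis, half-way up (55 mm above its foot); z points up along its axis.
- short_a_mid (a point): Sensor pod standing upright on the dark mat, 75 mm tall in all: blue round body 60 mm across and 39 mm high, above it a bare aluminium nose 44 mm across and 36 mm high. Short reject pod, to be culled. It may wear a cap. The point is on its axis, half-way up (37.5 mm above its foot); z points up along its axis.
- short_b_mid (a point): Sensor pod standing upright on the dark mat, 75 mm tall in all: blue round body 60 mm across and 39 mm high, above it a bare aluminium nose 44 mm across and 36 mm high. Short reject pod, to be culled. It may wear a cap. The point is on its axis, half-way up (37.5 mm above its foot); z points up along its axis.
- short_c_mid (a point): Sensor pod standing upright on the dark mat, 75 mm tall in all: blue round body 60 mm across and 39 mm high, above it a bare aluminium nose 44 mm across and 36 mm high. Short reject pod, to be culled. It never wears a cap. The point is on its axis, half-way up (37.5 mm above its foot); z points up along its axis.
- cap_a_mid (a point): Loose white protective cap over the nose of long_a (if present): an inverted plastic cup 60 mm across outside, 52 mm inside, 45 mm high, 40 mm deep; it rests with its rim on the pod's shoulder, with 4 mm of play all round, so it must be lifted straight up 36 mm or more to come free. The point is at its centre, half-way up; z is its axis.
- cap_b_mid (a point): Loose white protective cap over the nose of long_b (if present): an inverted plastic cup 60 mm across outside, 52 mm inside, 45 mm high, 40 mm deep; it rests with its rim on the pod's shoulder, with 4 mm of play all round, so it must be lifted straight up 36 mm or more to come free. The point is at its centre, half-way up; z is its axis.
- cap_c_mid (a point): Loose white protective cap over the nose of short_a (if present): an inverted plastic cup 60 mm across outside, 52 mm inside, 45 mm high, 40 mm deep; it rests with its rim on the pod's shoulder, with 4 mm of play all round, so it must be lifted straight up 36 mm or more to come free. The point is at its centre, half-way up; z is its axis.
- cap_d_mid (a point): Loose white protective cap over the nose of short_b (if present): an inverted plastic cup 60 mm across outside, 52 mm inside, 45 mm high, 40 mm deep; it rests with its rim on the pod's shoulder, with 4 mm of play all round, so it must be lifted straight up 36 mm or more to come free. The point is at its centre, half-way up; z is its axis.
Things that resemble listed ones, but are neither listed nor needed, are in the scene too. Leave any yellow look-alike of the part that bears short_a_mid alone.

How it is judged (in metres and radians):
On the way, in this order (a step that is already met when the one before it is completed fails the run):
1. the selector stands at safe, sprung up (value of joint selector between 0.917 and 1.177 rad and value of joint selector_push below 0.003 m), for 0.2 s.
2. with the selector at safe, every cap lies in a pocket and every short pod is in the tray (all of step 1 and ((horizontal distance between cap_a_mid and pocket_0 below 0.012 m and z of cap_a_mid in the frame of pocket_0 below 0.0265 m) or (horizontal distance between cap_a_mid and pocket_1 below 0.012 m and z of cap_a_mid in the frame of pocket_1 below 0.0265 m) or (horizontal distance between cap_a_mid and pocket_2 below 0.012 m and z of cap_a_mid in the frame of pocket_2 below 0.0265 m) or (horizontal distance between cap_a_mid and pocket_3 below 0.012 m and z of cap_a_mid in the frame of pocket_3 below 0.0265 m)) and ((horizontal distance between cap_b_mid and pocket_0 below 0.012 m and z of cap_b_mid in the frame of pocket_0 below 0.0265 m) or (horizontal distance between cap_b_mid and pocket_1 below 0.012 m and z of cap_b_mid in the frame of pocket_1 below 0.0265 m) or (horizontal distance between cap_b_mid and pocket_2 below 0.012 m and z of cap_b_mid in the frame of pocket_2 below 0.0265 m) or (horizontal distance between cap_b_mid and pocket_3 below 0.012 m and z of cap_b_mid in the frame of pocket_3 below 0.0265 m)) and ((horizontal distance between cap_c_mid and pocket_0 below 0.012 m and z of cap_c_mid in the frame of pocket_0 below 0.0265 m) or (horizontal distance between cap_c_mid and pocket_1 below 0.012 m and z of cap_c_mid in the frame of pocket_1 below 0.0265 m) or (horizontal distance between cap_c_mid and pocket_2 below 0.012 m and z of cap_c_mid in the frame of pocket_2 below 0.0265 m) or (horizontal distance between cap_c_mid and pocket_3 below 0.012 m and z of cap_c_mid in the frame of pocket_3 below 0.0265 m)) and ((horizontal distance between cap_d_mid and pocket_0 below 0.012 m and z of cap_d_mid in the frame of pocket_0 below 0.0265 m) or (horizontal distance between cap_d_mid and pocket_1 below 0.012 m and z of cap_d_mid in the frame of pocket_1 below 0.0265 m) or (horizontal distance between cap_d_mid and pocket_2 below 0.012 m and z of cap_d_mid in the frame of pocket_2 below 0.0265 m) or (horizontal distance between cap_d_mid and pocket_3 below 0.012 m and z of cap_d_mid in the frame of pocket_3 below 0.0265 m)) and x of short_a_mid in the frame of tray between -0.108 and 0.108 m and y of short_a_mid in the frame of tray between -0.098 and 0.098 m and height (world z) of each of short_a_mid, short_b_mid, short_c_mid below 0.06 m and x of short_b_mid in the frame of tray between -0.108 and 0.108 m and y of short_b_mid in the frame of tray between -0.098 and 0.098 m and x of short_c_mid in the frame of tray between -0.108 and 0.108 m and y of short_c_mid in the frame of tray between -0.098 and 0.098 m), for 0.2 s.
3. the selector is back at live, sprung up (value of joint selector between -0.13 and 0.13 rad and value of joint selector_push below 0.003 m), for 0.2 s.
At the end, for the whole second after the job is handed in: The selector is within 0.13 rad of live and up (within 3 mm); each cap present lies flat in a rack pocket (centre within 12 mm of the pocket's, not more than 4 mm above its seat); each short pod present is in the tray, at rest; the long pods stand upright on the mat, moved by less than 40 mm (all of step 3 and ((horizontal distance between cap_a_mid and pocket_0 below 0.012 m and z of cap_a_mid in the frame of pocket_0 below 0.0265 m) or (horizontal distance between cap_a_mid and pocket_1 below 0.012 m and z of cap_a_mid in the frame of pocket_1 below 0.0265 m) or (horizontal distance between cap_a_mid and pocket_2 below 0.012 m and z of cap_a_mid in the frame of pocket_2 below 0.0265 m) or (horizontal distance between cap_a_mid and pocket_3 below 0.012 m and z of cap_a_mid in the frame of pocket_3 below 0.0265 m)) and ((horizontal distance between cap_b_mid and pocket_0 below 0.012 m and z of cap_b_mid in the frame of pocket_0 below 0.0265 m) or (horizontal distance between cap_b_mid and pocket_1 below 0.012 m and z of cap_b_mid in the frame of pocket_1 below 0.0265 m) or (horizontal distance between cap_b_mid and pocket_2 below 0.012 m and z of cap_b_mid in the frame of pocket_2 below 0.0265 m) or (horizontal distance between cap_b_mid and pocket_3 below 0.012 m and z of cap_b_mid in the frame of pocket_3 below 0.0265 m)) and ((horizontal distance between cap_c_mid and pocket_0 below 0.012 m and z of cap_c_mid in the frame of pocket_0 below 0.0265 m) or (horizontal distance between cap_c_mid and pocket_1 below 0.012 m and z of cap_c_mid in the frame of pocket_1 below 0.0265 m) or (horizontal distance between cap_c_mid and pocket_2 below 0.012 m and z of cap_c_mid in the frame of pocket_2 below 0.0265 m) or (horizontal distance between cap_c_mid and pocket_3 below 0.012 m and z of cap_c_mid in the frame of pocket_3 below 0.0265 m)) and ((horizontal distance between cap_d_mid and pocket_0 below 0.012 m and z of cap_d_mid in the frame of pocket_0 below 0.0265 m) or (horizontal distance between cap_d_mid and pocket_1 below 0.012 m and z of cap_d_mid in the frame of pocket_1 below 0.0265 m) or (horizontal distance between cap_d_mid and pocket_2 below 0.012 m and z of cap_d_mid in the frame of pocket_2 below 0.0265 m) or (horizontal distance between cap_d_mid and pocket_3 below 0.012 m and z of cap_d_mid in the frame of pocket_3 below 0.0265 m)) and x of short_a_mid in the frame of tray between -0.108 and 0.108 m and y of short_a_mid in the frame of tray between -0.098 and 0.098 m and height (world z) of each of short_a_mid, short_b_mid, short_c_mid, long_a_mid, long_b_mid below 0.06 m and x of short_b_mid in the frame of tray between -0.108 and 0.108 m and y of short_b_mid in the frame of tray between -0.098 and 0.098 m and x of short_c_mid in the frame of tray between -0.108 and 0.108 m and y of short_c_mid in the frame of tray between -0.098 and 0.098 m and angle between each of long_a_mid, long_b_mid's own z axis and vertical below 0.1 rad and distance of each of long_a_mid, long_b_mid from where it was at the start of the episode below 0.04 m and linear speed of each of cap_a, cap_b, cap_c, cap_d, short_a, short_b, short_c below 0.02 m/s); the robot touches nothing.
It fails at once if a cap or short pod is lifted off while the selector is not at safe (not (value of joint selector between 0.847 and 1.247 rad) and (height (world z) of any of cap_a_mid, cap_b_mid, cap_c_mid, cap_d_mid above 0.135 m or height (world z) of any of short_a_mid, short_b_mid, short_c_mid above 0.1 m)).
It fails at once if a bystander is shoved by more than 30 mm (distance of any of bottle, driver, boards from where it was at the start of the episode above 0.03 m).
Of cap_a, cap_b, cap_c, cap_d only 2 to 4 are there at a start; the rules pass over those that are not, and their reading is None.
At some moment in a run one of short_c may be knocked a few centimetres aside while the robot is not near it.
Once in a run the grip may slacken for a moment while it holds something.
It also fails if it takes over 208 s, if anything falls off the work surface, if the arm or the gripper's body presses on something with over 40 N, if the wrist force passes 120 N, or if a joint passes its speed limit or range.

## Working session

There is one attempt and no reset: what is moved stays moved. The work goes in short steps, Python scripts to look and compute and a tool call to move; the robot and the scene stay as the last step left them, time stands still between calls to the robot, and variables do not carry over. Pictures are saved under pics/ and viewed, at most 14 in all, crops included, and the job is handed in when it is done.

Besides the shell and the picture viewer there is one more tool, called after "Emit:" by a JSON object that holds its "op" and its "data". arm_command: Moves the arm, as the interface text tells. Its arguments: {"type":"object","properties":{"steps":{"type":"array","items":{"type":"number"}},"grip":{"type":"number"}},"required":["steps"]}

```bash
mkdir -p pics
cat > h.py <<'E'
from bench import *
import numpy as np, cv2
def ray(cal,u,v):
    K=np.array(cal["camera_matrix"]);T=np.array(cal["cam_to_world"])
    d=T[:3,:3]@np.linalg.inv(K)@np.array([u,v,1.0]);return T[:3,3],d
def onz(cal,u,v,z):
    o,d=ray(cal,u,v);return o+d*(z-o[2])/d[2]
def proj(cal,p):
    K=np.array(cal["camera_matrix"]);T=np.linalg.inv(np.array(cal["cam_to_world"]))
    q=K@(T[:3,:3]@np.array(p,float)+T[:3,3]);return q[:2]/q[2]
def save(im,n): cv2.imwrite("pics/"+n+".png",cv2.cvtColor(im,cv2.COLOR_RGB2BGR))
E
python3 - <<'E'
from h import *
s=read_state();print(s)
for n in("top","scene"):
    im=get_image(n);save(im,n+"0");np.save(n+"0.npy",im);c=get_calibration(n);print(n,np.round(c["cam_to_world"],3).tolist(),np.round(c["camera_matrix"],1).tolist())
    np.save(n+"cal.npy",c,allow_pickle=True)
E
```

```text
{'clock': 0.0, 'joints': array([ 1.55259947e+00,  3.85548442e-01,  6.60559584e-03, -4.84969856e-04,
       -1.19400881e+00, -2.58613485e-01]), 'joint_vel': array([ 0.0004486 ,  0.00113333, -0.00025301,  0.00130904, -0.00068785,
        0.00051159]), 'joint_efforts': array([-1.28809156e-04, -3.92283189e+01,  1.88396895e+01,  4.18606952e+00,
       -4.62618365e-03,  1.06455559e-05]), 'position': array([170.6231557 , 600.64089057, 230.22065552]), 'ee_rot': array([ 9.90424337e-01, -1.38052235e-01, -9.45200528e-05,  1.09691280e-03]), 'contact_force': array([-0.07420921, -0.4835363 ,  0.10763373]), 'wrist_torque': array([-0.02554836, -0.00729443, -0.03631501]), 'grasp_force': 0.0, 'gripper_width': 85.20279467452384}
top [[0.028, -0.99, 0.14, 336.355], [-1.0, -0.028, 0.004, 8.269], [-0.0, -0.14, -0.99, 1401.547], [0.0, 0.0, 0.0, 1.0]] [[458.0, 0.0, 323.2], [0.0, 458.0, 202.3], [0.0, 0.0, 1.0]]
scene [[0.406, 0.57, -0.714, 1272.765], [0.913, -0.235, 0.332, -362.425], [0.022, -0.787, -0.616, 725.396], [0.0, 0.0, 0.0, 1.0]] [[394.0, 0.0, 314.0], [0.0, 394.0, 206.2], [0.0, 0.0, 1.0]]
```

View pics/top0.png

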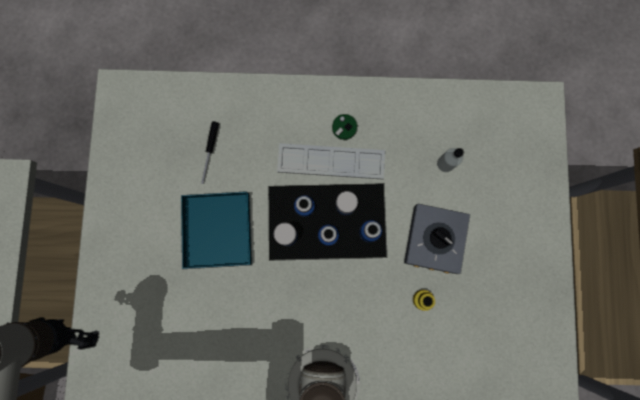

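View pics/scene0.png

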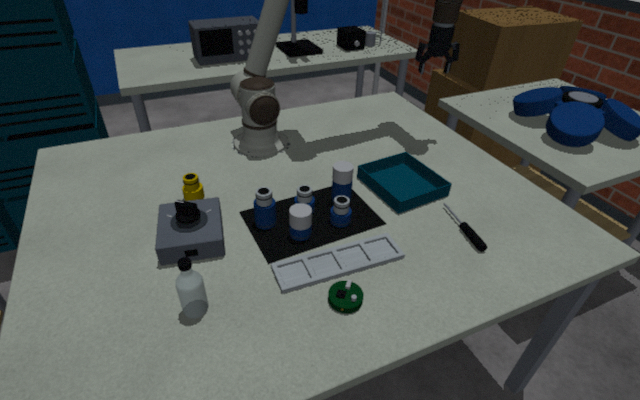

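The top view shows the selector at (440,237), white caps at (347,202) and (285,234), bare pods at (304,204), (328,234) and (372,230), and the yellow decoy at (425,300). I'll measure them across the two views next.

Run:
```python
from h import *
t=np.load("top0.npy");s=np.load("scene0.npy")
a=cv2.resize(t[130:310,170:480],None,fx=2.55,fy=2.55,interpolation=cv2.INTER_CUBIC)[:300*2]
save(np.clip(a.astype(int)*1.5,0,255).astype(np.uint8),"topz")
b=cv2.resize(s[150:300,150:450],None,fx=2.6,fy=2.6,interpolation=cv2.INTER_CUBIC)
save(np.clip(b.astype(int)*1.5,0,255).astype(np.uint8),"scz")
```

```text
(no output)
```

View pics/topz.png

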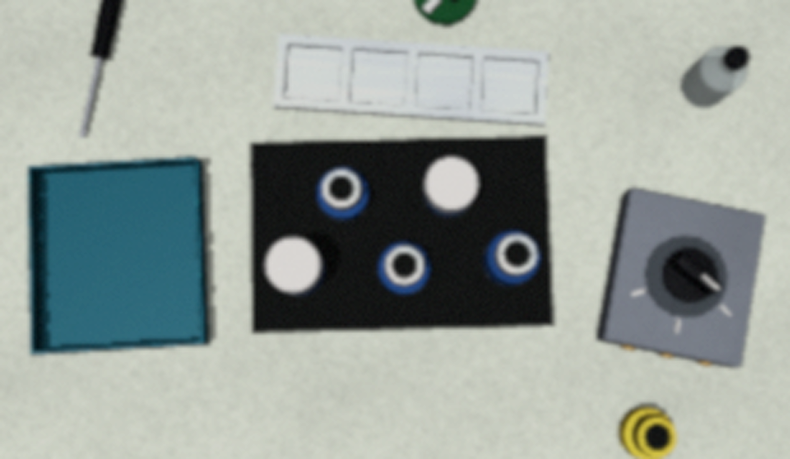

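View pics/scz.png

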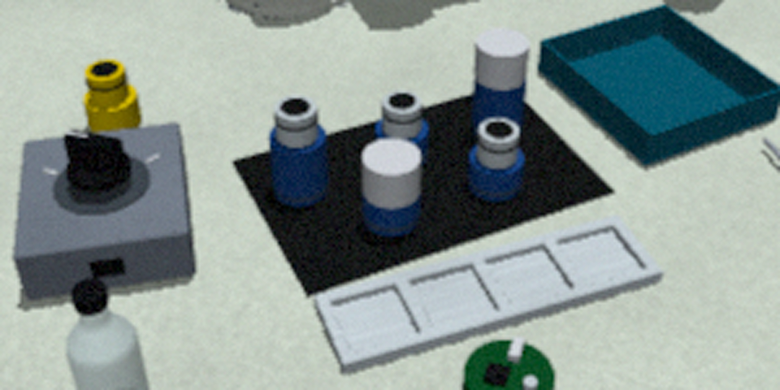

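Zoomed: the left cap is on a long pod and the right cap on a short one. The bare pods are short at (341,188) and (404,264) and long at (517,255). The selector pointer points at the right mark (727,310), with the middle mark at (678,325).

Run:
```python
from h import *
t=np.load("top0.npy");c=np.load("topcal.npy",allow_pickle=True).item()
P=lambda u,v:(170+u/2.55-.3,130+v/2.55-.3)
def blob(u,v,r,fn):
    x,y=P(u,v);x0,y0=int(x-r),int(y-r);w=t[y0:int(y+r+2),x0:int(x+r+2)].astype(int)
    m=fn(w).astype(np.uint8);n,l,st,ce=cv2.connectedComponentsWithStats(m);k=1+np.argmax(st[1:,4]);return ce[k]+[x0,y0],st[k]
white=lambda w:w.min(2)>110
for n,u,v,z in(("capL",293,265,119),("capS",451,184,84)):
    p,st=blob(u,v,15,white);print(n,p,st[2:],onz(c,*p,z)[:2].round(1))
for n,u,v,z in(("sA",341,188,75),("sB",404,264,75),("lC",517,255,110)):
    p,st=blob(u,v,11,lambda w:w[...,0]>75);print(n,p,st[2:],onz(c,*p,z)[:2].round(1))
for n,u,v,z in(("selbar",693,275,118),("ptr0",702,275,118),("ptr1",718,290,118),("m1",727,310,60),("m2",678,325,60),("m3",638,293,60),("flange",685,276,80)):
    print(n,onz(c,*P(u,v),z)[:2].round(1))
for n,pts,z in(("box",[(630,188),(765,213),(744,365),(600,340)],60),("rack",[(278,36),(549,50),(547,122),(275,107)],13),("tray",[(30,168),(206,158),(210,342),(33,352)],45),("mat",[(251,144),(545,137),(553,324),(253,331)],0)):
    q=np.array([onz(c,*P(*p),z)[:2] for p in pts]);print(n,q.round(0).tolist(),q.mean(0).round(1))
```

```text
capL [284.42857143 233.44680851] [ 20  20 329] [426.3 120. ]
capS [346.66013072 201.54575163] [ 20  20 306] [526.5 -54. ]
sA [303.15966387 203.67226891] [ 15  16 119] [518.   72.6]
sB [328.05084746 233.73728814] [ 15  16 118] [432.1  -2.5]
lC [372.176 229.344] [ 16  16 125] [ 445.4 -126.5]
selbar [ 427.2 -319.8]
ptr0 [ 427.5 -329.7]
ptr1 [ 411.5 -347.1]
m1 [ 392.4 -373.2]
m2 [ 373.8 -317.1]
m3 [ 408.9 -271.6]
flange [ 428.5 -320.5]
box [[530.0, -262.0], [505.0, -418.0], [331.0, -392.0], [354.0, -228.0]] [ 430.1 -325.2]
rack [[713.0, 158.0], [704.0, -173.0], [615.0, -172.0], [624.0, 158.0]] [663.9  -7.2]
tray [[536.0, 440.0], [554.0, 233.0], [340.0, 218.0], [323.0, 421.0]] [438.2 327.9]
mat [[580.0, 187.0], [599.0, -171.0], [373.0, -183.0], [354.0, 174.0]] [476.4   1.8]
```

```bash
cat >> h.py <<'E'
def head(s=None):
    s=s or read_state();x,y,z,w=s["ee_rot"]
    return np.degrees(np.arctan2(2*(x*y+z*w),1-2*(y*y+z*z)))
def plan(*pts,h=None):
    "roll (rad) to heading h, then per waypoint tool shift in mm"
    s=read_state();h0=head(s);h=h0 if h is None else h
    r=(h0-h+180)%360-180
    a=np.radians(h);p=s["position"];out=[]
    for q in pts:
        d=np.array(q,float)-p;p=np.array(q,float)
        out.append(np.round([d[0]*np.cos(a)+d[1]*np.sin(a),d[0]*np.sin(a)-d[1]*np.cos(a),-d[2]],1).tolist())
    print("head",round(h0,1),"roll",round(np.radians(r),3),"pos",s["position"].round(1),"grip",round(s["gripper_width"],1),"F",s["contact_force"].round(1),"t",s["clock"],out)
E
python3 -c "
from h import *
plan((480,100,250),(428,-320,250),h=-126)"
```

```text
head -15.9 roll 1.922 pos [170.6 600.7 230.3] grip 85.4 F [-1.   0.7 -0.3] t 0.1 [[223.2, -544.6, -19.7], [370.4, -204.8, -0.0]]
```

Emit:
{"op": "arm_command", "data": {"steps": [0, 0, 0, 0.175, 0, 0, 0, 0.175, 0, 0, 0, 0.175, 0, 0, 0, 0.175, 0, 0, 0, 0.175, 0, 0, 0, 0.175, 0, 0, 0, 0.175, 0, 0, 0, 0.175, 0, 0, 0, 0.175, 0, 0, 0, 0.175, 0, 0, 0, 0.175, 0.0186, -0.0454, -0.0016, 0, 0.0186, -0.0454, -0.0016, 0, 0.0186, -0.0454, -0.0016, 0, 0.0186, -0.0454, -0.0016, 0, 0.0186, -0.0454, -0.0016, 0, 0.0186, -0.0454, -0.0016, 0, 0.0186, -0.0454, -0.0016, 0, 0.0186, -0.0454, -0.0016, 0, 0.0186, -0.0454, -0.0016, 0]}}

```text
clock: 2.6
position: [402.3, 223.4, 245.6]
ee_rot: [-0.453, 0.892, 0.0, -0.0]
contact_force: [1.0, 1.0, -0.0]
gripper_width: 85.2
grasp_force: 0.0
```

Emit:
{"op": "arm_command", "data": {"steps": [0.0186, -0.0454, -0.0016, 0, 0.0186, -0.0454, -0.0016, 0, 0.0186, -0.0454, -0.0016, 0, 0.0411, -0.0228, 0, 0, 0.0411, -0.0228, 0, 0, 0.0411, -0.0228, 0, 0, 0.0411, -0.0228, 0, 0, 0.0411, -0.0228, 0, 0, 0.0411, -0.0228, 0, 0, 0.0411, -0.0228, 0, 0, 0.0411, -0.0228, 0, 0, 0.0411, -0.0228, 0, 0, 0, 0, 0, 0, 0, 0, 0, 0]}}

```text
clock: 4.35
position: [426.1, -319.9, 250.0]
ee_rot: [-0.453, 0.892, 0.001, -0.0]
contact_force: [-0.8, 0.3, 0.2]
gripper_width: 85.6
grasp_force: 0.0
```

```bash
cat >> h.py <<'E'
def wshot(n):
    c=get_calibration("wrist");im=get_image("wrist");np.save(n+".npy",im);np.save(n+"c.npy",c,allow_pickle=True)
    save(np.clip(im.astype(int)*1.4,0,255).astype(np.uint8),n);return im,c
E
python3 -c "
from h import *
plan((428,-320,110),h=-126);print(read_state()['joints'].round(2))
im,c=wshot('w1');print(np.round(c['cam_to_world'],2))"
```

```text
head -126.2 roll -0.003 pos [ 426.1 -319.9  250. ] grip 85.6 F [-0.8  0.3  0.2] t 4.35 [[-1.1, -1.6, 140.0]]
[-0.34  0.21 -0.19 -0.   -1.17 -0.29]
[[-8.1000e-01  5.7000e-01  1.6000e-01  3.8701e+02]
 [ 5.9000e-01  7.8000e-01  2.2000e-01 -3.7652e+02]
 [ 0.0000e+00  2.7000e-01 -9.6000e-01  3.9227e+02]
 [ 0.0000e+00  0.0000e+00  0.0000e+00  1.0000e+00]]
```

View pics/w1.png

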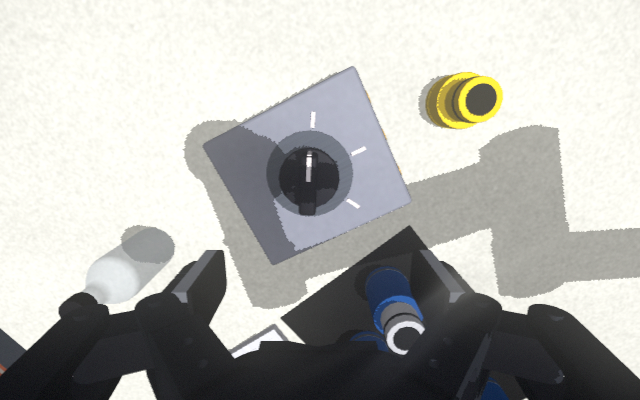

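The wrist view shows the flange at (310,172), the white pointer line from (309,152) to (309,182), the bar's far end at (307,213), and the marks at (313,119), (358,151) and (353,204).

```bash
python3 -c "
from h import *
im=np.load('w1.npy');c=np.load('w1c.npy',allow_pickle=True).item()
print(proj(c,(428,-320,118)))
w=im[100:225,255:365].astype(int)
# white-ish pointer/marks
g=w.min(2);m=(g>165).astype(np.uint8)
n,l,st,ce=cv2.connectedComponentsWithStats(m)
for k in range(1,n):
  if st[k,4]>6: print(st[k],(ce[k]+[255,100]).round(1), onz(c,*(ce[k]+[255,100]),60)[:2].round(1),onz(c,*(ce[k]+[255,100]),118)[:2].round(1))
# flange: darker than box, lighter than bar
m=(w.max(2)<80).astype(np.uint8);n,l,st,ce=cv2.connectedComponentsWithStats(m);k=1+np.argmax(st[1:,4]);print('dark',st[k],ce[k]+[255,100])
cn=cv2.findContours(m,0,1)[0];e=cv2.minEnclosingCircle(max(cn,key=cv2.contourArea));print(np.add(e[0],[255,100]),e[1],onz(c,*np.add(e[0],[255,100]),84)[:2])
a=cv2.resize(im[90:240,240:400],None,fx=5,fy=4,interpolation=cv2.INTER_CUBIC);save(a,'w1z')
"
```

```text
[317.86201814 192.3050908 ]
[  0   0  27  14 193] [263.5 104.3] [ 426.8 -415.8] [ 419.8 -408.9]
[56 12  4 16 56] [312.4 119. ] [ 395.  -374.6] [ 393.6 -374.9]
[96 47 14  9 50] [358.  150.7] [ 375.3 -319.7] [ 377.3 -329.6]
[52 58  4  9 33] [308.5 161.6] [ 424.8 -341.4] [ 418.2 -347.5]
[92 99 13  9 44] [352.9 203.2] [ 412.5 -274.9] [ 408.  -292.7]
dark [  11   45   74   71 3589] [302.26358317 177.39843968]
[299.5629158  177.13907623] 39.85145950317383 [ 438.68147998 -336.65702336]
```

View pics/w1z.png

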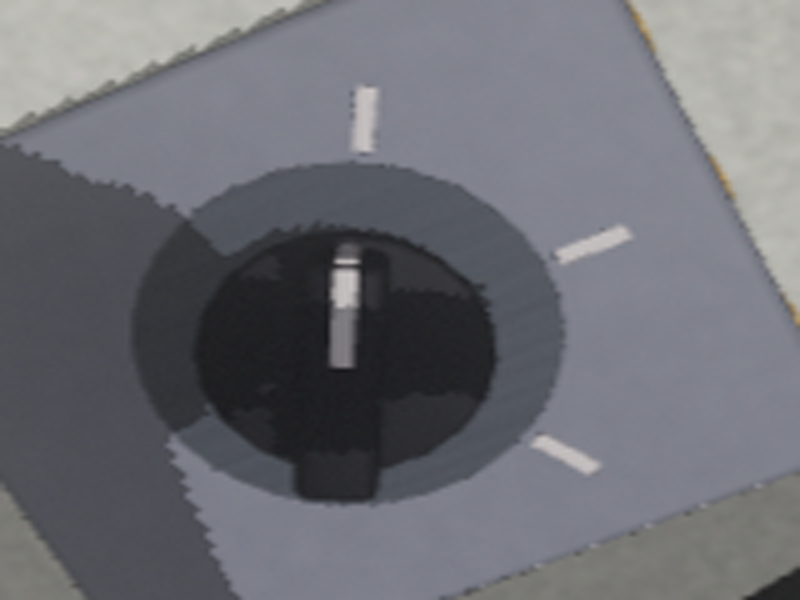

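```bash
python3 -c "
from h import *
c=np.load('w1c.npy',allow_pickle=True).item()
f=lambda u,v,z:onz(c,240+u/5,90+v/4,z)[:2]
a=f(346,262,118);b=f(338,500,118);print(a,b,(a+b)/2,np.linalg.norm(a-b),np.degrees(np.arctan2(*(a-b)[::-1])))
for z in(60,62): print('ring',f(349,332,z),np.linalg.norm(f(133,332,z)-f(565,332,z)))
print('flange',f(346,350,84),np.linalg.norm(f(195,350,84)-f(497,350,84)))
o=f(349,332,61)
for u,v in((367,118),(595,245),(565,455)):
  d=f(u,v,60)-o;print(np.degrees(np.arctan2(d[1],d[0])))
"
```

```text
[ 414.42149908 -351.53260092] [ 448.54618371 -308.05206271] [ 431.4838414  -329.79233181] 55.27251852646912 -128.1257674175408
ring [ 430.9863128  -330.64857915] 93.70719196007703
ring [ 430.72162731 -330.92466672] 93.14314177633142
flange [ 431.04475614 -330.6164693 ] 61.0198895404303
-130.33663238268633
167.7556672097039
107.72505313797865
```

```bash
python3 -c "
from h import *
plan((431,-330,150),(431,-330,92),h=-129)"
```

```text
head -126.1 roll 0.05 pos [ 426.3 -319.5  250.2] grip 85.5 F [ 0.2 -0.3  0.1] t 4.4 [[5.2, -10.2, 100.2], [-0.0, 0.0, 58.0]]
```

Emit:
{"op": "arm_command", "data": {"steps": [0, 0, 0, 0.05, 0.005, -0.01, 0.05, 0, 0, 0, 0.05, 0, 0, 0, 0.02, 0, 0, 0, 0.02, 0, 0, 0, 0.018, 0, 0, 0, 0, 0]}}

```text
clock: 5.28
position: [430.6, -328.8, 91.5]
ee_rot: [-0.431, 0.902, 0.001, -0.001]
contact_force: [0.1, 0.3, 1.1]
gripper_width: 86.0
grasp_force: 0.0
```

Emit:
{"op": "arm_command", "data": {"steps": [0, 0, 0, 0, 0, 0, 0, 0, 0, 0, 0, 0, 0, 0, 0, 0, 0, 0, 0, 0, 0, 0, 0, 0, 0, 0, 0, 0, 0, 0, 0, 0], "grip": 0}}

```text
clock: 6.28
position: [430.5, -330.0, 92.3]
ee_rot: [-0.43, 0.903, 0.001, -0.0]
contact_force: [-2.3, 5.1, 3.5]
gripper_width: 14.7
grasp_force: 62.8
```

Emit:
{"op": "arm_command", "data": {"steps": [0, 0, 0.004, 0, 0, 0, 0.004, 0, 0, 0, 0.004, 0, 0, 0, 0, 0, 0, 0, 0, 0]}}

```text
clock: 6.9
position: [430.5, -330.0, 81.2]
ee_rot: [-0.43, 0.903, 0.0, -0.0]
contact_force: [-3.0, 5.9, 9.4]
gripper_width: 14.8
grasp_force: 63.7
```

Emit:
{"op": "arm_command", "data": {"steps": [0, 0, 0, 0.1, 0, 0, 0, 0.15, 0, 0, 0, 0.15, 0, 0, 0, 0.15, 0, 0, 0, 0.15, 0, 0, 0, 0.15, 0, 0, 0, 0.15, 0, 0, 0, 0.05, 0, 0, 0, 0, 0, 0, 0, 0]}}

```text
clock: 8.15
position: [430.1, -329.3, 81.2]
ee_rot: [0.08, 0.997, 0.001, -0.001]
contact_force: [-4.4, 9.0, 9.9]
gripper_width: 14.8
grasp_force: 63.9
```

```bash
python3 -c "
from h import *
s=read_state();print(s['wrist_torque'],s['joints'].round(2));plan()"
```

```text
[ 2.62345686  1.25585111 -0.01266909] [-0.35  0.41 -0.39 -0.   -0.78 -1.38]
head 170.8 roll 0.0 pos [ 430.1 -329.3   81.2] grip 14.8 F [-4.4  9.   9.9] t 8.15 []
```

Emit:
{"op": "arm_command", "data": {"steps": [0, 0, -0.004, 0, 0, 0, -0.004, 0, 0, 0, -0.004, 0, 0, 0, 0, 0, 0, 0, 0, 0]}}

```text
clock: 8.78
position: [430.0, -329.2, 92.0]
ee_rot: [0.08, 0.997, 0.001, -0.001]
contact_force: [-1.9, 7.5, 3.6]
gripper_width: 14.5
grasp_force: 62.9
```

Emit:
{"op": "arm_command", "data": {"steps": [0, 0, 0, 0, 0, 0, 0, 0, 0, 0, 0, 0, 0, 0, 0, 0, 0, 0, 0, 0, 0, 0, 0, 0], "grip": 0.085}}

```text
clock: 9.52
position: [431.1, -330.4, 92.5]
ee_rot: [0.08, 0.997, -0.0, 0.0]
contact_force: [-0.9, 0.5, -0.1]
gripper_width: 84.9
grasp_force: 0.0
```

Emit:
{"op": "arm_command", "data": {"steps": [0, 0, -0.02, 0, 0, 0, -0.05, 0, 0, 0, -0.05, 0, 0, 0, -0.038, 0, 0, 0, 0, -0.16, 0, 0, 0, 0, 0, 0, 0, 0]}}

```text
clock: 10.4
position: [430.7, -330.2, 249.8]
ee_rot: [0.001, 1.0, 0.0, -0.001]
contact_force: [-0.1, -0.5, 0.9]
gripper_width: 85.2
grasp_force: 0.0
```

```bash
python3 -c "
from h import *
im,c=wshot('w2');print(proj(c,(431,-330,118)));plan((426,120,250),h=180)"
```

```text
[318.94055231 190.20756058]
head 179.9 roll -0.002 pos [ 430.7 -330.2  249.7] grip 85.6 F [-1.1  0.2 -0.4] t 10.45 [[4.7, 450.2, -0.3]]
```

View pics/w2.png

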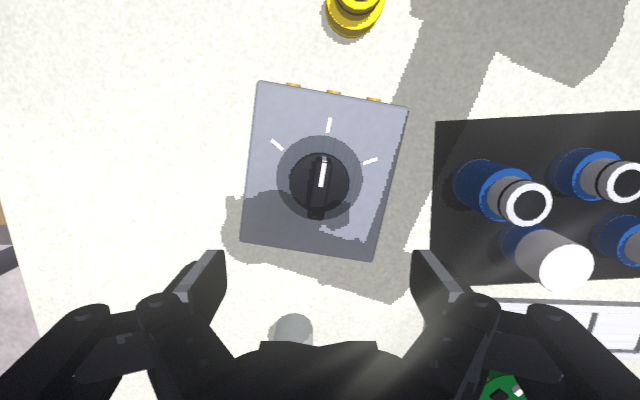

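The pointer (322,172) now aims at the middle mark (329,125). Next is the long pod's cap.

Emit:
{"op": "arm_command", "data": {"steps": [0.0005, 0.05, 0, 0, 0.0005, 0.05, 0, 0, 0.0005, 0.05, 0, 0, 0.0005, 0.05, 0, 0, 0.0005, 0.05, 0, 0, 0.0005, 0.05, 0, 0, 0.0005, 0.05, 0, 0, 0.0005, 0.05, 0, 0, 0.0005, 0.05, 0, 0, 0, 0, 0, 0, 0, 0, 0, 0]}}

```text
clock: 11.82
position: [426.3, 119.4, 250.0]
ee_rot: [0.0, 1.0, -0.0, -0.001]
contact_force: [-0.2, -1.0, -0.3]
gripper_width: 85.0
grasp_force: 0.0
```

```bash
cat >> h.py <<'E'
def capfind(im,c,guess,z,r=60,thr=150):
    "white cap top disc near guess, at height z"
    u,v=proj(c,(*guess,z));m=(im.min(2)>thr).astype(np.uint8);H,W=m.shape
    yy,xx=np.mgrid[:H,:W];m[(xx-u)**2+(yy-v)**2>r*r]=0
    cn=cv2.findContours(m,0,1)[0];k=max(cn,key=cv2.contourArea);k=cv2.convexHull(k)
    (e,ax,an)=cv2.fitEllipse(k);a=onz(c,e[0]-1,e[1],z);px=np.linalg.norm(onz(c,e[0]+10,e[1],z)-onz(c,e[0],e[1],z))/10
    print("guess px",u,v,"ell",e,ax,"mm",np.array(ax)*px,"->",onz(c,*e,z)[:2].round(1))
E
python3 -c "
from h import *
im,c=wshot('w3');print(proj(c,(426,120,119)),im[190,310:330:5])
for t in (150,190): capfind(im,c,(426,120),119,60,t)
plan((426,120,86),h=180)"
```

```text
[319.6025612  189.70530532] [[151 147 151]
 [150 146 151]
 [151 148 152]
 [150 147 151]]
guess px 319.60256120206463 189.70530532370526 ell (365.4378662109375, 209.5111083984375) (19.582115173339844, 59.74184036254883) mm [18.04870083 55.06364323] -> [444.8 162.3]
guess px 319.60256120206463 189.70530532370526 ell (369.0855712890625, 204.70167541503906) (16.762975692749023, 47.72483825683594) mm [15.38247538 43.79450064] -> [440.1 165.4]
head 179.9 roll -0.001 pos [426.4 119.  250.1] grip 85.0 F [-0.2  0.3  0.1] t 11.875 [[0.4, 1.0, 164.1]]
```

View pics/w3.png

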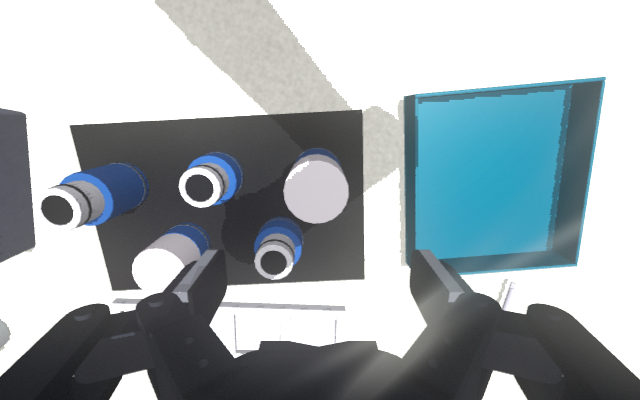

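The cap top is at (317,189) in shadow. The short pods are at (203,186) and (274,262), the other cap at (163,268), and the tray on the right.

```bash
python3 -c "
from h import *
im=np.load('w3.npy');c=np.load('w3c.npy',allow_pickle=True).item()
m=cv2.inRange(im,(95,95,95),(255,255,255));m[:,363:]=0;m[:140]=0
n,l,st,ce=cv2.connectedComponentsWithStats(m)
k=l[189,317];ys,xs=np.where(l==k);print(st[k],ce[k],onz(c,*ce[k],119)[:2])
def ringc(u,v,z,r):
  w=im[v-r:v+r,u-r:u+r].astype(int);mm=(w.max(2)<75).astype(np.uint8);n,l,st,ce=cv2.connectedComponentsWithStats(mm)
  k=l[r,r];print(st[k],ce[k]+[u-r,v-r],onz(c,*(ce[k]+[u-r,v-r]),z)[:2].round(1))
ringc(203,186,75,22);ringc(274,262,75,20)
"
```

```text
[ 283  154   66   70 3503] [315.82614902 189.26091921] [425.58783227 116.58072545]
[  5  11  27  26 569] [198.87521968 187.49560633] [434.4  -6.5]
[  7   9  25  23 467] [273.01284797 262.05781585] [520.5  68. ]
```

Emit:
{"op": "arm_command", "data": {"steps": [0.001, -0.002, 0.05, 0, 0, 0, 0.05, 0, 0, 0, 0.024, 0, 0, 0, 0.02, 0, 0, 0, 0.02, 0, 0, 0, 0, 0]}}

```text
clock: 12.62
position: [424.8, 115.9, 85.5]
ee_rot: [0.001, 1.0, -0.001, -0.002]
contact_force: [0.6, 0.3, 0.0]
gripper_width: 84.9
grasp_force: 0.0
```

Emit:
{"op": "arm_command", "data": {"steps": [0, 0, 0, 0, 0, 0, 0, 0, 0, 0, 0, 0, 0, 0, 0, 0, 0, 0, 0, 0, 0, 0, 0, 0], "grip": 0.04}}

```text
clock: 13.38
position: [426.8, 117.9, 88.0]
ee_rot: [-0.0, 1.0, 0.0, 0.001]
contact_force: [-0.8, -1.4, 5.7]
gripper_width: 58.7
grasp_force: 64.8
```

Emit:
{"op": "arm_command", "data": {"steps": [0, 0, -0.015, 0, 0, 0, -0.02, 0, 0, 0, -0.02, 0, 0, 0, -0.025, 0, 0, 0, 0, 0]}}

```text
clock: 14.0
position: [426.6, 118.4, 168.3]
ee_rot: [0.0, 1.0, 0.002, 0.002]
contact_force: [0.1, 0.8, -1.2]
gripper_width: 58.9
grasp_force: 64.4
```

Emit:
{"op": "arm_command", "data": {"steps": [0, 0, -0.02, -0.1745, 0, 0, -0.02, -0.1745, 0, 0, -0.02, -0.1745, 0, 0, 0, -0.1745, 0, 0, 0, -0.1745, 0, 0, 0, -0.1745, 0, 0, 0, -0.1745, 0, 0, 0, -0.1745, 0, 0, 0, -0.1745, 0, 0, 0, -0.1745, 0, 0, 0, -0.1745, 0, 0, 0, -0.1745, 0, 0, 0, -0.1745, 0, 0, 0, -0.1745, 0, 0, 0, -0.1745, 0, 0, 0, -0.1745, 0, 0, 0, -0.1745, 0, 0, 0, -0.1745]}}

```text
clock: 16.25
position: [424.9, 117.4, 225.3]
ee_rot: [1.0, 0.002, -0.001, 0.0]
contact_force: [0.7, -0.4, -0.8]
gripper_width: 58.4
grasp_force: 65.9
```

```bash
python3 -c "
from h import *
print(read_state()['joints'].round(2),read_state()['grasp_force'])
plan((570,115,230),h=0)"
```

```text
[ 0.64  0.07 -0.42 -0.   -1.08  0.94] 65.85266970098019
head 0.3 roll 0.005 pos [424.9 117.4 225.3] grip 58.4 F [ 0.7 -0.4 -0.8] t 16.25 [[145.1, 2.4, -4.7]]
```

Emit:
{"op": "arm_command", "data": {"steps": [0.036, 0.0005, -0.001, 0.0, 0.036, 0.0005, -0.001, 0.0, 0.036, 0.0005, -0.001, 0.0, 0.036, 0.0005, -0.001, 0.0, 0, 0, 0, 0, 0, 0, 0, 0]}}

```text
clock: 17.0
position: [568.7, 115.3, 229.1]
ee_rot: [1.0, -0.001, -0.001, 0.0]
contact_force: [0.4, -0.7, -0.0]
gripper_width: 58.9
grasp_force: 65.9
```

```bash
python3 -c "
from h import *
plan();im,c=wshot('w4')"
```

```text
head -0.1 roll 0.0 pos [568.7 115.3 229.1] grip 58.9 F [ 0.4 -0.7 -0. ] t 17.0 []
```

View pics/w4.png

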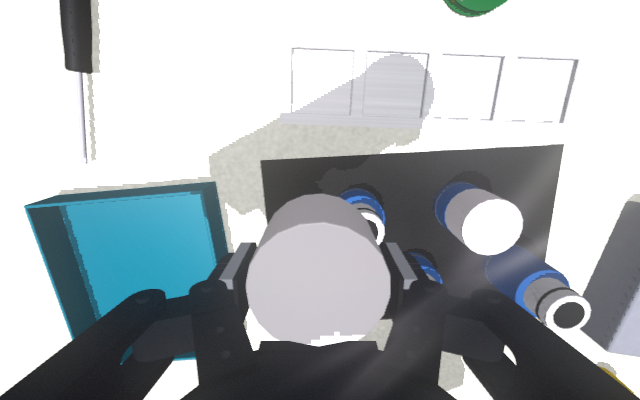

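The cap is held at (320,270), and the rack runs across (290–578, 47–122) with its pocket walls visible. I'll crop the raw picture for detail.

```bash
python3 -c "
from h import *
im=np.load('w4.npy');w=im[35:135,270:590].astype(float);g=w.mean(2);print(np.percentile(g,[5,25,50,75,95]))
w=np.clip((w-110)*255/(210-110),0,255).astype(np.uint8);save(cv2.resize(w,None,fx=2.5,fy=4,interpolation=cv2.INTER_CUBIC),'w4z')"
```

```text
[144.33333333 153.33333333 207.         210.66666667 218.33333333]
```

View pics/w4z.png

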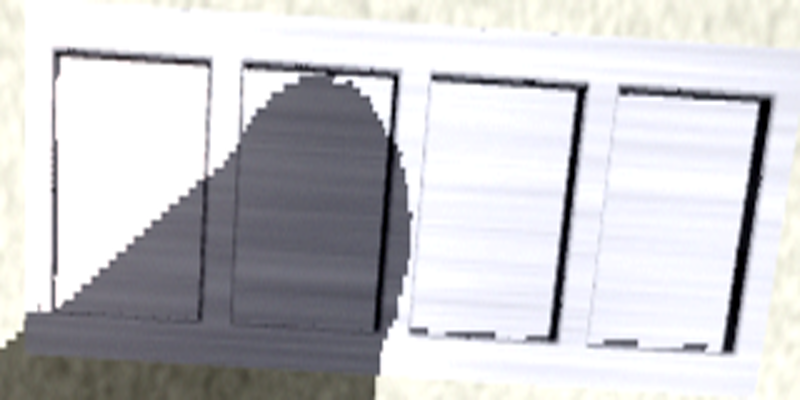

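```bash
python3 -c "
from h import *
c=np.load('w4c.npy',allow_pickle=True).item()
f=lambda u,v:onz(c,270+u/2.5-.3,35+v/4-.4,13)[:2]
for q in ([(53,48),(212,58),(202,322),(53,313)],[(243,62),(402,70),(382,332),(231,324)],[(432,73),(588,82),(560,341),(410,332)],[(619,86),(775,95),(736,353),(588,347)]):
  p=np.array([f(*x) for x in q]);print(p.mean(0).round(1),[np.linalg.norm(p[i]-p[i-1]).round(1) for i in range(4)])
plan()
"
```

```text
[670.8 110. ] [np.float64(67.0), np.float64(67.0), np.float64(67.1), np.float64(66.3)]
[667.7  30. ] [np.float64(66.7), np.float64(67.3), np.float64(66.9), np.float64(67.5)]
[665.2 -49.7] [np.float64(66.2), np.float64(66.4), np.float64(66.4), np.float64(67.3)]
[ 661.7 -129.5] [np.float64(67.1), np.float64(66.7), np.float64(66.5), np.float64(66.6)]
head -0.0 roll 0.0 pos [568.6 115.4 229.7] grip 58.8 F [-0.4 -0.3 -1. ] t 17.05 []
```

Emit:
{"op": "arm_command", "data": {"steps": [0.034, 0.0018, 0, 0, 0.034, 0.0018, 0, 0, 0.034, 0.0018, 0, 0, 0, 0, 0.05, 0, 0, 0, 0.05, 0, 0, 0, 0.05, 0, 0, 0, 0.03, 0, 0, 0, 0.01, 0, 0, 0, 0, 0, 0, 0, 0, 0]}}

```text
clock: 18.3
position: [672.8, 110.6, 42.7]
ee_rot: [1.0, -0.0, 0.002, -0.001]
contact_force: [0.0, -0.4, -0.3]
gripper_width: 58.7
grasp_force: 65.9
```

```bash
python3 -c "
from h import *
for i in range(3): plan((670.8,110,18),h=0);get_image('top')
im,c=wshot('w5')"
```

```text
head -0.0 roll -0.0 pos [672.8 110.6  42.7] grip 58.7 F [ 0.  -0.4 -0.3] t 18.3 [[-2.0, 0.6, 24.7]]
head -0.0 roll -0.0 pos [672.7 110.5  42.7] grip 58.8 F [-0.1  0.2 -0.5] t 18.35 [[-1.9, 0.5, 24.7]]
head -0.0 roll -0.001 pos [672.6 110.5  42.5] grip 58.8 F [ 0.3  0.2 -0.2] t 18.4 [[-1.8, 0.5, 24.5]]
```

View pics/w5.png

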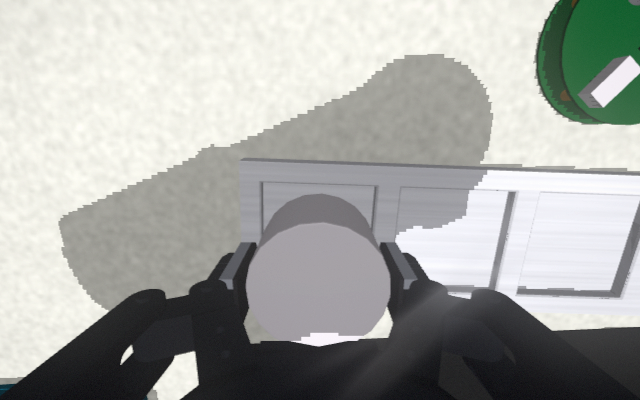

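The cap is held centred at (320,265), over pocket 0 at (262–377, 183). Lowering.

Emit:
{"op": "arm_command", "data": {"steps": [-0.002, 0.0005, 0, 0, 0, 0, 0.008, 0, 0, 0, 0.006, 0, 0, 0, 0.004, 0, 0, 0, 0.003, 0, 0, 0, 0.0, 0, 0, 0, 0, 0]}}

```text
clock: 19.38
position: [669.7, 109.6, 19.5]
ee_rot: [1.0, -0.0, 0.0, -0.0]
contact_force: [0.3, 0.0, -0.6]
gripper_width: 58.8
grasp_force: 65.9
```

Emit:
{"op": "arm_command", "data": {"steps": [0, 0, 0.002, 0, 0, 0, 0, 0, 0, 0, 0.0, 0]}}

```text
clock: 19.75
position: [670.0, 109.7, 19.2]
ee_rot: [1.0, -0.0, 0.001, 0.0]
contact_force: [-2.2, 0.3, 6.2]
gripper_width: 58.8
grasp_force: 66.5
```

Emit:
{"op": "arm_command", "data": {"steps": [0, 0, 0, 0, 0, 0, 0, 0, 0, 0, 0, 0, 0, 0, 0, 0, 0, 0, 0, 0, 0, 0, -0.02, 0, 0, 0, -0.05, 0, 0, 0, -0.05, 0, 0, 0, -0.05, 0, 0, 0, -0.05, 0, 0, 0, 0, 0], "grip": 0.085}}

```text
clock: 21.12
position: [671.9, 110.0, 243.7]
ee_rot: [1.0, -0.0, 0.005, -0.002]
contact_force: [0.4, -1.0, 0.2]
gripper_width: 84.8
grasp_force: 0.0
```

```bash
python3 -c "
from h import *
im,c=wshot('w6')
m=cv2.inRange(im,(95,95,95),(255,255,255));u,v=proj(c,(670,110,50));print(u,v)
p0=proj(c,(670,110,50));print(proj(c,(700,110,50))-p0)
w=im[int(v)-60:int(v)+60,int(u)-60:int(u)+60];save(cv2.resize(w,None,fx=4,fy=4),'w6z')
plan((526.5,-57,250),h=0)"
```

```text
317.4855438797036 182.71801436241444
[ 1.51108567e-03 -2.72114964e+01]
head -0.0 roll -0.001 pos [670.4 109.9 240.2] grip 85.2 F [ 0.1 -0.3 -0.6] t 21.175 [[-143.9, 166.9, -9.8]]
```

View pics/w6z.png

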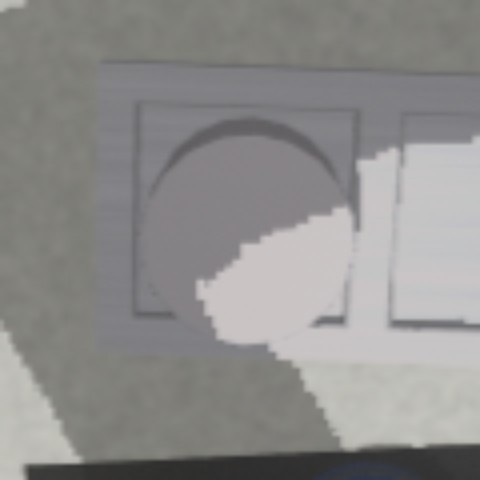

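The cap lies flat inside pocket 0. Next is the short pod's cap.

Emit:
{"op": "arm_command", "data": {"steps": [-0.0288, 0.0334, -0.002, 0, -0.0288, 0.0334, -0.002, 0, -0.0288, 0.0334, -0.002, 0, -0.0288, 0.0334, -0.002, 0, -0.0288, 0.0334, -0.002, 0, 0, 0, 0, 0, 0, 0, 0, 0]}}

```text
clock: 22.05
position: [525.4, -57.2, 246.7]
ee_rot: [1.0, -0.001, -0.001, 0.0]
contact_force: [-0.1, 0.4, 0.2]
gripper_width: 85.3
grasp_force: 0.0
```

```bash
cat >> h.py <<'E'
def darkc(im,c,guess,z,r=22,thr=75):
    "dark disc in pod nose top"
    u,v=np.round(proj(c,(*guess,z))).astype(int)
    w=im[v-r:v+r,u-r:u+r].astype(int);n,l,st,ce=cv2.connectedComponentsWithStats((w.max(2)<thr).astype(np.uint8))
    for k in range(1,n):
        if st[k,4]>100: p=ce[k]+[u-r,v-r];print("dark",st[k],p.round(1),onz(c,*p,z)[:2].round(1))
E
python3 -c "
from h import *
im,c=wshot('w7')
g=(526.5,-57);u,v=np.round(proj(c,(*g,84))).astype(int);print(u,v)
m=cv2.inRange(im,(95,95,95),(255,255,255));b=np.zeros_like(m);b[v-45:v+45,u-45:u+45]=1;m*=b
n,l,st,ce=cv2.connectedComponentsWithStats(m);
for k in range(1,n):
  if st[k,4]>100: print(st[k],ce[k])
k=l[v,u];cn=cv2.findContours((l==k).astype(np.uint8),0,1)[0][0];(e,r)=cv2.minEnclosingCircle(cn);print(e,r)
print(onz(c,*e,84)[:2],onz(c,*ce[k],84)[:2])
darkc(im,c,(520.5,68),75);darkc(im,c,(434,-6.5),75)
plan((526.5,-57,51),h=0)"
```

```text
317 184
[ 288  148   60   62 2880] [317.64548611 179.06979167]
(317.8262023925781, 178.53419494628906) 31.085161209106445
[532.27854601 -58.21437978] [531.73253344 -58.03331386]
dark [   0    0   44   44 1625] [194.8 190.9] [517.3  69.9]
dark [  0   0  44  44 489] [264.7 273.1] [422.1   1.6]
dark [ 10  10  26  24 493] [271.7 262.7] [434.9  -6.8]
head -0.0 roll -0.0 pos [525.7 -56.9 246.7] grip 85.2 F [-0.1 -0.4  0.1] t 22.1 [[0.8, 0.1, 195.7]]
```

Emit:
{"op": "arm_command", "data": {"steps": [0.0043, 0.001, 0.05, 0, 0, 0, 0.05, 0, 0, 0, 0.05, 0, 0, 0, 0.025, 0, 0, 0, 0.02, 0, 0, 0, 0, 0]}}

```text
clock: 22.85
position: [529.0, -57.7, 50.3]
ee_rot: [1.0, 0.0, -0.002, 0.0]
contact_force: [0.2, 0.7, 0.1]
gripper_width: 85.0
grasp_force: 0.0
```

Emit:
{"op": "arm_command", "data": {"steps": [0, 0, 0, 0, 0, 0, 0, 0, 0, 0, 0, 0, 0, 0, 0, 0, 0, 0, 0, 0, 0, 0, 0, 0], "grip": 0.04}}

```text
clock: 23.6
position: [531.0, -58.0, 53.8]
ee_rot: [1.0, -0.0, 0.002, -0.0]
contact_force: [0.4, 2.2, 6.1]
gripper_width: 58.0
grasp_force: 64.2
```

Emit:
{"op": "arm_command", "data": {"steps": [0, 0, -0.015, 0, 0, 0, -0.02, 0, 0, 0, -0.03, 0, 0, 0, -0.035, 0, 0, 0, -0.04, 0, 0, 0, 0, 0]}}

```text
clock: 24.35
position: [531.4, -58.3, 196.6]
ee_rot: [1.0, -0.0, 0.004, -0.0]
contact_force: [-0.0, 0.2, -1.4]
gripper_width: 58.0
grasp_force: 64.0
```

```bash
python3 -c "
from h import *
im,c=wshot('w8');plan((661.7,-129.5,200),(661.7,-129.5,22),h=0)
s=read_state();p=s['position'];print(proj(c,p+[0,0,19+27]))
m=cv2.inRange(im,(95,95,95),(255,255,255));n,l,st,ce=cv2.connectedComponentsWithStats(m)
k=l[290,320];print(st[k],ce[k])
i5=np.load('w5.npy');m=cv2.inRange(i5,(85,85,85),(255,255,255));m[:200]=0;m[:,:240]=0;m[:,400:]=0;n,l,st,ce=cv2.connectedComponentsWithStats(m);k=l[290,320];print('w5',st[k],ce[k])"
```

```text
head -0.1 roll -0.001 pos [530.  -58.3 194.3] grip 57.9 F [ 0.1  0.6 -0.9] t 24.4 [[131.7, 71.2, -5.7], [0.0, 0.0, 178.0]]
[314.85730137 314.44509641]
[  245   174   147   177 17995] [317.7858294  276.16710197]
w5 [  244   219   149   128 15325] [317.52763458 286.99216966]
```

Emit:
{"op": "arm_command", "data": {"steps": [0.044, 0.0237, -0.002, 0, 0.044, 0.0237, -0.002, 0, 0.044, 0.0237, -0.002, 0, 0, 0, 0.05, 0, 0, 0, 0.05, 0, 0, 0, 0.04, 0, 0, 0, 0.015, 0, 0, 0, 0, 0, 0, 0, 0, 0]}}

```text
clock: 25.52
position: [663.1, -129.6, 45.5]
ee_rot: [1.0, -0.0, 0.002, 0.0]
contact_force: [-0.1, -0.2, 0.0]
gripper_width: 57.9
grasp_force: 64.1
```

```bash
python3 -c "
from h import *
plan((661.7,-129.5,19),h=0);im,c=wshot('w9')"
```

```text
head -0.0 roll -0.0 pos [ 663.1 -129.6   45.5] grip 57.9 F [-0.1 -0.2  0. ] t 25.525 [[-1.4, -0.1, 26.5]]
```

View pics/w9.png

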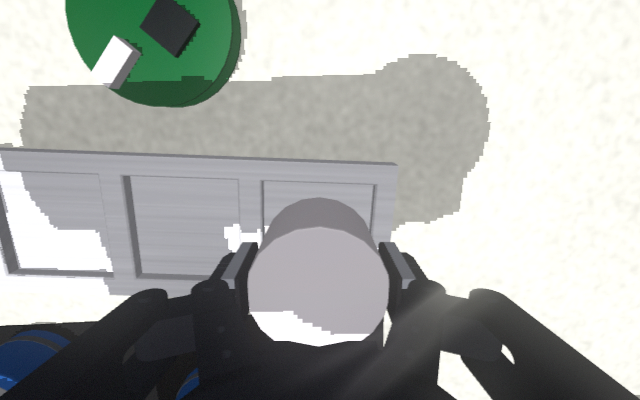

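The cap is centred at (319,268) over the last pocket (262–375, 183). Lowering.

Emit:
{"op": "arm_command", "data": {"steps": [-0.001, 0, 0.008, 0, 0, 0, 0.007, 0, 0, 0, 0.005, 0, 0, 0, 0.003, 0, 0, 0, 0.002, 0, 0, 0, 0, 0, 0, 0, 0, 0]}}

```text
clock: 26.45
position: [660.8, -129.5, 19.8]
ee_rot: [1.0, -0.0, 0.0, 0.0]
contact_force: [-2.1, 1.8, 5.0]
gripper_width: 58.0
grasp_force: 64.6
```

Emit:
{"op": "arm_command", "data": {"steps": [0, 0, 0.002, 0, 0, 0, 0, 0, 0, 0, 0, 0]}}

```text
clock: 26.82
position: [660.9, -129.6, 19.8]
ee_rot: [1.0, -0.0, 0.0, 0.0]
contact_force: [-5.2, 2.2, 13.1]
gripper_width: 58.2
grasp_force: 65.5
```

Emit:
{"op": "arm_command", "data": {"steps": [0, 0, 0, 0, 0, 0, 0, 0, 0, 0, 0, 0, 0, 0, 0, 0, 0, 0, 0, 0, 0, 0, -0.02, 0, 0, 0, -0.05, 0, 0, 0, -0.05, 0, 0, 0, -0.05, 0, 0, 0, -0.045, 0, 0, 0, 0, 0], "grip": 0.085}}

```text
clock: 28.2
position: [662.9, -129.8, 237.1]
ee_rot: [1.0, -0.0, 0.005, 0.0]
contact_force: [-0.2, 0.0, 0.1]
gripper_width: 85.2
grasp_force: 0.0
```

```bash
python3 -c "
from h import *
im,c=wshot('w10')
u,v=np.round(proj(c,(661,-129.5,50))).astype(int);print(u,v)
for t in (80,95,110):
  m=cv2.inRange(im[v-50:v+50,u-50:u+50],(t,t,t),(255,255,255));print((m>0).mean())
e=cv2.Canny(im[v-70:v+70,u-70:u+70],40,90);h=cv2.HoughCircles(cv2.cvtColor(im[v-70:v+70,u-70:u+70],cv2.COLOR_RGB2GRAY),cv2.HOUGH_GRADIENT,1,20,param1=90,param2=12,minRadius=22,maxRadius=32)
if h is not None:
  for x in h[0][:3]: print(x,onz(c,x[0]+u-70,x[1]+v-70,50)[:2])
plan((520.5,68,235),h=0)"
```

```text
316 184
0.902
0.8996
0.8719
[71.5 67.5 27.9] [ 663.54487792 -130.61840591]
head -0.0 roll -0.001 pos [ 661.5 -129.5  233.9] grip 85.1 F [ 0.   0.2 -0.6] t 28.25 [[-141.0, -197.5, -1.1]]
```

Emit:
{"op": "arm_command", "data": {"steps": [-0.0282, -0.0395, 0, 0, -0.0282, -0.0395, 0, 0, -0.0282, -0.0395, 0, 0, -0.0282, -0.0395, 0, 0, -0.0282, -0.0395, 0, 0, 0, 0, 0, 0, 0, 0, 0, 0]}}

```text
clock: 29.12
position: [519.7, 68.0, 230.7]
ee_rot: [1.0, -0.0, -0.001, 0.0]
contact_force: [-0.8, 0.3, -0.2]
gripper_width: 84.7
grasp_force: 0.0
```

```bash
cat >> h.py <<'E'
def nose(im,c,guess,z=75,r=60):
    "nose top = bright ring: Hough circle of ~44 mm"
    u,v=np.round(proj(c,(*guess,z))).astype(int);R=22*abs(proj(c,(guess[0],guess[1]+10,z))[0]-u)/10
    x0=max(u-r,0);y0=max(v-r,0);w=cv2.cvtColor(im[y0:v+r,x0:u+r],cv2.COLOR_RGB2GRAY)
    h=cv2.HoughCircles(w,cv2.HOUGH_GRADIENT,1,15,param1=90,param2=12,minRadius=int(R*.5),maxRadius=int(R*1.2))
    print("R",R,"px",u,v)
    for x in ([] if h is None else h[0][:4]): print("hough",x,onz(c,x[0]+x0,x[1]+y0,z)[:2].round(1))
E
python3 -c "
from h import *
im,c=wshot('w11')
darkc(im,c,(520.5,68),75);nose(im,c,(520.5,68))
nose(im,c,(530,-58));nose(im,c,(434.5,-6.5))
plan((520.5,68,42),h=0)
# tray corners via teal mask
hs=cv2.cvtColor(im,cv2.COLOR_RGB2HSV);m=cv2.inRange(hs,(85,120,20),(102,255,255));k=max(cv2.findContours(m,0,1)[0],key=cv2.contourArea);print(cv2.approxPolyDP(k,6,True)[:,0].tolist())"
```

```text
dark [   0    0   44   44 1698] [316.6 188.1] [518.3  68.1]
R 23.001244872072608 px 317 186
hough [54.5 16.5 23. ] [562.7  72.9]
R 22.90989037559633 px 446 176
hough [57.5 59.5 23. ] [531.  -55.6]
hough [41.5 56.5 23. ] [533.9 -39.7]
hough [26.5 44.5 11.8] [545.6 -24.2]
R 20.571009818271488 px 387 265
hough [58.5 56.5 21.2] [438.7  -4.6]
hough [50.5 43.5 21.2] [453.6   4.7]
head -0.1 roll -0.001 pos [520.   67.6 230.7] grip 85.2 F [ 0.9 -0.3 -0.1] t 29.175 [[0.5, -0.4, 188.7]]
[[152, 145], [0, 157], [0, 240], [37, 333], [92, 303], [106, 304], [111, 314], [135, 309], [180, 271]]
```

```bash
python3 -c "
from h import *
im=np.load('w11.npy');c=np.load('w11c.npy',allow_pickle=True).item()
hs=cv2.cvtColor(im,cv2.COLOR_RGB2HSV);m=cv2.inRange(hs,(105,120,40),(130,255,255));n,l,st,ce=cv2.connectedComponentsWithStats(m)
for k in range(1,n):
  if st[k,4]>100: print('blue',st[k],ce[k].round(0),onz(c,*ce[k],30)[:2].round(0))
v,u=142,311
print(im[v-40:v+41:5,u].tolist());print(im[v,u-40:u+41:5].tolist())
darkc(im,c,(562.7,72.9),75)"
```

```text
blue [320 119  24  52 280] [335. 138.] [563.  49.]
blue [289 124  23  48 165] [294. 146.] [555.  93.]
blue [400 142  57  56 952] [418. 163.] [536. -45.]
blue [454 210  27  41 604] [465. 228.] [ 459. -107.]
blue [354 219  53  50 914] [375. 236.] [449.  -0.]
blue [ 244  223   58   62 1277] [280. 246.] [436. 113.]
blue [477 227  43  48 423] [489. 248.] [ 434. -138.]
[[147, 146, 141], [148, 147, 142], [138, 137, 133], [59, 71, 99], [58, 74, 108], [143, 143, 147], [142, 142, 146], [48, 48, 48], [43, 43, 43], [42, 42, 42], [40, 39, 39], [38, 38, 38], [37, 37, 36], [140, 140, 144], [33, 40, 53], [31, 31, 32], [29, 30, 32]]
[[51, 51, 50], [51, 50, 49], [49, 48, 47], [48, 48, 47], [50, 70, 105], [145, 145, 149], [124, 124, 128], [45, 45, 45], [43, 43, 43], [44, 43, 44], [43, 43, 43], [43, 42, 42], [142, 142, 146], [143, 143, 147], [45, 66, 105], [41, 41, 42], [40, 40, 40]]
dark [ 11  13  30  31 745] [315.6 148.8] [556.8  69. ]
```

Emit:
{"op": "arm_command", "data": {"steps": [0.038, -0.001, 0.03, 0, 0, 0, 0, 0, 0, 0, 0, 0]}}

```text
clock: 29.55
position: [558.1, 68.0, 200.9]
ee_rot: [1.0, -0.001, -0.001, 0.0]
contact_force: [0.4, -0.4, -0.5]
gripper_width: 84.8
grasp_force: 0.0
```

```bash
python3 -c "
from h import *
im,c=wshot('w12')
darkc(im,c,(558,69),75,r=26);nose(im,c,(558,69));plan((558,69,42),h=0)"
```

```text
dark [ 10  11  32  32 802] [315.5 195.6] [557.1  69. ]
dark [  0  31  52  21 386] [314.6 214.6] [539.2  69.9]
R 25.67680587595073 px 316 195
hough [60.5 59.5 23.8] [558.1  68.1]
hough [55.5 43.5 29.4] [572.6  72.5]
head -0.1 roll -0.002 pos [558.   68.3 201.6] grip 85.1 F [ 0.4  0.3 -0.3] t 29.6 [[-0.0, -0.7, 159.6]]
```

Emit:
{"op": "arm_command", "data": {"steps": [0, 0, 0.05, 0, 0, 0, 0.05, 0, 0, 0, 0.03, 0, 0, 0, 0.02, 0, 0, 0, 0.01, 0, 0, 0, 0, 0]}}

```text
clock: 30.35
position: [558.0, 69.0, 41.9]
ee_rot: [1.0, -0.0, 0.0, -0.0]
contact_force: [0.2, 0.1, 0.0]
gripper_width: 84.8
grasp_force: 0.0
```

Emit:
{"op": "arm_command", "data": {"steps": [0, 0, 0, 0, 0, 0, 0, 0, 0, 0, 0, 0, 0, 0, 0, 0, 0, 0, 0, 0, 0, 0, 0, 0, 0, 0, 0, 0], "grip": 0.025}}

```text
clock: 31.22
position: [558.7, 69.4, 42.7]
ee_rot: [1.0, -0.0, 0.001, -0.0]
contact_force: [-1.4, 0.6, 5.6]
gripper_width: 42.7
grasp_force: 60.7
```

Emit:
{"op": "arm_command", "data": {"steps": [0, 0, -0.015, 0, 0, 0, -0.03, 0, 0, 0, -0.04, 0, 0, 0, -0.04, 0, 0, 0, 0, 0]}}

```text
clock: 31.85
position: [559.8, 69.6, 170.5]
ee_rot: [1.0, -0.0, 0.004, -0.001]
contact_force: [-0.7, -0.1, -1.7]
gripper_width: 42.9
grasp_force: 61.2
```

```bash
python3 -c "
from h import *
o=np.array([440,324]);a=np.radians(5);R=np.array([[np.cos(a),-np.sin(a)],[np.sin(a),np.cos(a)]])
P=[o+R@np.array(q) for q in((55,-38),(-55,-38),(0,45))];print(P)
plan((*P[0],160),(*P[0],50),h=0);print(read_state()['joints'].round(2))
im=get_image('top');c=get_calibration('top');hs=cv2.cvtColor(im,cv2.COLOR_RGB2HSV);m=cv2.inRange(hs,(85,90,20),(105,255,255));m[:,262:]=0;k=max(cv2.findContours(m,0,1)[0],key=cv2.contourArea);r=cv2.minAreaRect(k);print(r,[onz(c,*x,45)[:2].round(0).tolist() for x in cv2.boxPoints(r)],onz(c,*r[0],45))"
```

```text
[array([498.10262662, 290.93816732]), array([388.52120983, 281.35103562]), array([436.07799158, 368.82876141])]
head -0.0 roll -0.0 pos [559.8  69.6 170.5] grip 42.9 F [-0.7 -0.1 -1.7] t 31.85 [[-61.7, -221.3, 10.5], [0.0, 0.0, 110.0]]
[ 0.41  0.33 -0.24  0.   -0.99  1.16]
((198.21725463867188, 230.69308471679688), (72.46297454833984, 34.64599609375), 86.633544921875) [[536.0, 448.0], [545.0, 344.0], [331.0, 319.0], [322.0, 420.0]] [432.54049888 382.37721312  45.        ]
```

Emit:
{"op": "arm_command", "data": {"steps": [-0.0123, -0.0443, 0.002, 0, -0.0123, -0.0443, 0.002, 0, -0.0123, -0.0443, 0.002, 0, -0.0123, -0.0443, 0.002, 0, -0.0123, -0.0443, 0.002, 0, 0, 0, 0, 0, 0, 0, 0, 0]}}

```text
clock: 32.78
position: [495.7, 289.8, 155.0]
ee_rot: [1.0, -0.0, -0.001, 0.001]
contact_force: [0.3, -1.0, -1.4]
gripper_width: 42.8
grasp_force: 61.6
```

```bash
python3 -c "
from h import *
im,c=wshot('w13');plan((498,291,51),h=0);print(proj(c,(498,291,4)))
o=np.array([440,324]);a=np.radians(5);R=np.array([[np.cos(a),-np.sin(a)],[np.sin(a),np.cos(a)]])
hs=cv2.cvtColor(im,cv2.COLOR_RGB2HSV);m=cv2.inRange(hs,(85,120,20),(105,255,255));k=max(cv2.findContours(m,0,1)[0],key=cv2.contourArea);k=cv2.approxPolyDP(k,5,True)[:,0]
for p in k: print(p,(R.T@(onz(c,*p,45)[:2]-o)).round(0))"
```

```text
head -0.1 roll -0.002 pos [496.1 289.4 155.4] grip 42.6 F [ 0.2 -0.8 -1.6] t 32.825 [[1.9, -1.6, 104.4]]
[315.18769221 185.36925464]
[366 140] [ 98. -83.]
[293 147] [ 97. -24.]
[283 136] [107. -17.]
[308 138] [104. -37.]
[318 130] [109. -45.]
[133 147] [109. 104.]
[171 149] [104.  74.]
[172 198] [64. 82.]
[197 293] [-27.  79.]
[215 289] [-25.  61.]
[230 275] [-12.  45.]
[241 254] [ 8. 32.]
[264 238] [21. 10.]
[276 207] [49. -4.]
[301 188] [ 63. -27.]
[343 192] [ 57. -62.]
[357 203] [ 46. -73.]
[371 234] [ 17. -84.]
```

Emit:
{"op": "arm_command", "data": {"steps": [0.002, -0.0015, 0.05, 0, 0, 0, 0.03, 0, 0, 0, 0.015, 0, 0, 0, 0.008, 0, 0, 0, 0.003, 0, 0, 0, 0, 0]}}

```text
clock: 33.58
position: [499.1, 292.4, 51.3]
ee_rot: [1.0, -0.0, 0.001, -0.001]
contact_force: [-0.4, -0.7, -1.7]
gripper_width: 42.7
grasp_force: 61.7
```

Emit:
{"op": "arm_command", "data": {"steps": [0, 0, 0.002, 0, 0, 0, 0, 0]}}

```text
clock: 33.83
position: [498.7, 292.3, 48.9]
ee_rot: [1.0, -0.0, 0.0, -0.0]
contact_force: [-0.0, 0.1, -1.4]
gripper_width: 42.5
grasp_force: 61.7
```

Emit:
{"op": "arm_command", "data": {"steps": [0, 0, 0.002, 0, 0, 0, 0, 0]}}

```text
clock: 34.08
position: [498.8, 292.4, 46.7]
ee_rot: [1.0, -0.0, 0.0, -0.0]
contact_force: [-0.3, 0.0, -0.7]
gripper_width: 42.5
grasp_force: 61.8
```

Emit:
{"op": "arm_command", "data": {"steps": [0, 0, 0, 0, 0, 0, 0, 0, 0, 0, 0, 0, 0, 0, 0, 0, 0, 0, -0.02, 0, 0, 0, -0.05, 0, 0, 0, -0.05, 0, 0, 0, -0.05, 0, 0, 0, 0, 0, 0, 0, 0, 0], "grip": 0.06}}

```text
clock: 35.33
position: [498.1, 291.8, 216.1]
ee_rot: [1.0, -0.001, -0.0, -0.0]
contact_force: [0.4, -0.2, -1.5]
gripper_width: 60.2
grasp_force: 0.0
```

```bash
python3 -c "
from h import *
im,c=wshot('w14');darkc(im,c,(498,291),79,r=28);nose(im,c,(498,291),79);plan((530,-57,215),h=0)"
```

```text
dark [ 12  14  31  30 757] [317.  192.5] [497.1 291.6]
R 24.49396790579534 px 318 192
hough [59.5 59.5 23.3] [498.1 291.1]
hough [84.5 27.5 28.4] [527.8 268.6]
head -0.1 roll -0.001 pos [497.9 291.6 215.3] grip 59.9 F [-0.2 -0.6  0.1] t 35.375 [[32.1, 348.6, 0.3]]
```

Pod 1 stands in the tray. Next is the decapped short pod near (530,-57).

Emit:
{"op": "arm_command", "data": {"steps": [0.0046, 0.0498, 0, 0, 0.0046, 0.0498, 0, 0, 0.0046, 0.0498, 0, 0, 0.0046, 0.0498, 0, 0, 0.0046, 0.0498, 0, 0, 0.0046, 0.0498, 0, 0, 0.0046, 0.0498, 0, 0, 0, 0, 0, 0, 0, 0, 0, 0], "grip": 0.085}}

```text
clock: 36.5
position: [530.0, -56.5, 215.2]
ee_rot: [1.0, -0.001, -0.001, 0.0]
contact_force: [0.4, -0.7, 0.0]
gripper_width: 84.8
grasp_force: 0.0
```

```bash
python3 -c "
from h import *
im,c=wshot('w15');darkc(im,c,(530,-57),75,r=28);nose(im,c,(530,-57),75);plan((530,-57,42),h=0)"
```

```text
dark [  0   0  56  56 722] [310.9 204.4] [516.4 -51. ]
dark [ 14  15  31  30 718] [318.3 191.2] [529.2 -58. ]
R 23.07205743779908 px 317 190
hough [60.5 46.5 26.4] [543.2 -57.3]
hough [62.5 64.5 18.5] [526.  -59.2]
head -0.0 roll -0.0 pos [530.1 -56.  215.6] grip 84.6 F [0.4 0.6 0.2] t 36.55 [[-0.1, 1.0, 173.6]]
```

Emit:
{"op": "arm_command", "data": {"steps": [-0.001, 0.002, 0.05, 0, 0, 0, 0.05, 0, 0, 0, 0.04, 0, 0, 0, 0.023, 0, 0, 0, 0.01, 0, 0, 0, 0, 0]}}

```text
clock: 37.3
position: [529.6, -57.8, 43.3]
ee_rot: [1.0, 0.0, -0.0, 0.0]
contact_force: [0.5, 0.1, 0.5]
gripper_width: 85.2
grasp_force: 0.0
```

Emit:
{"op": "arm_command", "data": {"steps": [0, 0, 0, 0, 0, 0, 0, 0, 0, 0, 0, 0, 0, 0, 0, 0, 0, 0, 0, 0, 0, 0, 0, 0, 0, 0, 0, 0], "grip": 0.025}}

```text
clock: 38.17
position: [530.5, -58.3, 44.8]
ee_rot: [1.0, -0.0, 0.001, -0.0]
contact_force: [-1.0, 1.6, 6.8]
gripper_width: 42.4
grasp_force: 61.0
```

Emit:
{"op": "arm_command", "data": {"steps": [0, 0, -0.015, 0, 0, 0, -0.03, 0, 0, 0, -0.05, 0, 0, 0, -0.045, 0, 0, 0, 0, 0]}}

```text
clock: 38.8
position: [531.6, -58.5, 188.1]
ee_rot: [1.0, -0.0, 0.005, -0.001]
contact_force: [0.6, -0.3, -2.5]
gripper_width: 42.6
grasp_force: 61.2
```

```bash
python3 -c "
from h import *
plan((388.5,281,175),(388.5,281,52),h=0)"
```

```text
head -0.0 roll -0.001 pos [531.6 -58.5 188.1] grip 42.6 F [ 0.6 -0.3 -2.5] t 38.8 [[-143.1, -339.5, 13.1], [0.0, 0.0, 123.0]]
```

Emit:
{"op": "arm_command", "data": {"steps": [-0.0179, -0.0424, 0, 0, -0.0179, -0.0424, 0, 0, -0.0179, -0.0424, 0, 0, -0.0179, -0.0424, 0, 0, -0.0179, -0.0424, 0, 0, -0.0179, -0.0424, 0, 0, -0.0179, -0.0424, 0, 0, -0.0179, -0.0424, 0, 0, 0, 0, 0, 0, 0, 0, 0, 0]}}

```text
clock: 40.05
position: [385.9, 280.0, 182.6]
ee_rot: [1.0, -0.0, -0.001, 0.001]
contact_force: [0.5, 0.4, -1.5]
gripper_width: 42.9
grasp_force: 61.5
```

```bash
python3 -c "
from h import *
plan((388.5,281,50),h=0)"
```

```text
head -0.0 roll -0.001 pos [385.9 280.  182.6] grip 42.9 F [ 0.5  0.4 -1.5] t 40.05 [[2.6, -1.0, 132.6]]
```

Emit:
{"op": "arm_command", "data": {"steps": [0.0025, -0.001, 0.05, 0, 0, 0, 0.04, 0, 0, 0, 0.025, 0, 0, 0, 0.012, 0, 0, 0, 0.005, 0, 0, 0, 0, 0, 0, 0, 0, 0]}}

```text
clock: 40.92
position: [389.6, 282.3, 52.5]
ee_rot: [1.0, -0.0, 0.001, -0.001]
contact_force: [-0.1, -0.1, -1.4]
gripper_width: 42.3
grasp_force: 61.6
```

Emit:
{"op": "arm_command", "data": {"steps": [0, 0, 0.003, 0, 0, 0, 0, 0]}}

```text
clock: 41.18
position: [389.3, 282.2, 48.8]
ee_rot: [1.0, -0.0, 0.0, -0.0]
contact_force: [-0.8, 1.1, -0.2]
gripper_width: 42.7
grasp_force: 61.8
```

Emit:
{"op": "arm_command", "data": {"steps": [0, 0, 0.0, 0, 0, 0, 0, 0, 0, 0, 0, 0, 0, 0, 0, 0, 0, 0, -0.02, 0, 0, 0, -0.05, 0, 0, 0, -0.05, 0, 0, 0, -0.05, 0, 0, 0, 0, 0, 0, 0, 0, 0], "grip": 0.06}}

```text
clock: 42.42
position: [388.5, 281.3, 217.9]
ee_rot: [1.0, -0.001, -0.001, 0.0]
contact_force: [0.3, 0.4, -1.1]
gripper_width: 59.7
grasp_force: 0.0
```

```bash
python3 -c "
from h import *
im,c=wshot('w16');darkc(im,c,(389,282),79,r=28);nose(im,c,(389,282),79);plan((434.5,-6.5,215),h=0);print(read_state()['joints'].round(2))"
```

```text
dark [ 14  14  31  30 742] [316.8 191.4] [388.1 281.3]
R 23.60856197218525 px 316 191
hough [60.5 58.5 23. ] [390.  281.5]
head -0.1 roll -0.001 pos [388.4 281.1 217.2] grip 59.8 F [-0.1 -0.2  0.2] t 42.475 [[46.1, 287.6, 2.2]]
[ 0.97  0.15 -0.36 -0.   -1.07  0.6 ]
```

Emit:
{"op": "arm_command", "data": {"steps": [0.0077, 0.048, 0, 0, 0.0077, 0.048, 0, 0, 0.0077, 0.048, 0, 0, 0.0077, 0.048, 0, 0, 0.0077, 0.048, 0, 0, 0.0077, 0.048, 0, 0, 0, 0, 0, 0, 0, 0, 0, 0], "grip": 0.085}}

```text
clock: 43.48
position: [434.5, -6.4, 217.4]
ee_rot: [1.0, -0.001, -0.001, 0.0]
contact_force: [0.4, -0.2, -0.8]
gripper_width: 84.7
grasp_force: 0.0
```

```bash
python3 -c "
from h import *
im,c=wshot('w17');darkc(im,c,(434.5,-6.5),75,r=28);nose(im,c,(434.5,-6.5),75);plan((434.5,-6.5,42),h=0)"
```

```text
dark [ 13  13  31  29 715] [317.1 189.2] [435.2  -6.8]
dark [  0  20  56  36 743] [315.2 208.8] [415.9  -5. ]
R 23.84936108034725 px 317 190
hough [60.5 58.5 22.8] [435.9  -7.2]
hough [61.5 43.5 24.1] [450.2  -8.1]
head -0.0 roll -0.0 pos [434.7  -5.9 217.6] grip 85.1 F [ 0.7 -0.6  0.8] t 43.525 [[-0.2, 0.6, 175.6]]
```

Emit:
{"op": "arm_command", "data": {"steps": [0.001, 0.001, 0.05, 0, 0, 0, 0.05, 0, 0, 0, 0.04, 0, 0, 0, 0.024, 0, 0, 0, 0.01, 0, 0, 0, 0, 0]}}

```text
clock: 44.28
position: [436.1, -6.6, 44.3]
ee_rot: [1.0, 0.0, -0.0, 0.0]
contact_force: [-0.0, -0.2, 0.6]
gripper_width: 84.9
grasp_force: 0.0
```

Emit:
{"op": "arm_command", "data": {"steps": [0, 0, 0, 0, 0, 0, 0, 0, 0, 0, 0, 0, 0, 0, 0, 0, 0, 0, 0, 0, 0, 0, 0, 0, 0, 0, 0, 0], "grip": 0.025}}

```text
clock: 45.15
position: [436.8, -7.0, 45.6]
ee_rot: [1.0, -0.0, 0.001, -0.0]
contact_force: [-1.8, 1.2, 5.1]
gripper_width: 42.4
grasp_force: 60.3
```

Emit:
{"op": "arm_command", "data": {"steps": [0, 0, -0.015, 0, 0, 0, -0.03, 0, 0, 0, -0.05, 0, 0, 0, -0.05, 0, 0, 0, -0.01, 0, 0, 0, 0, 0]}}

```text
clock: 45.9
position: [435.6, -7.3, 199.5]
ee_rot: [1.0, -0.001, 0.0, -0.0]
contact_force: [-0.8, -0.7, -2.3]
gripper_width: 42.4
grasp_force: 61.3
```

```bash
python3 -c "
from h import *
plan((436,369,190),(436,369,50),h=0)"
```

```text
head -0.1 roll -0.001 pos [435.6  -7.3 199.5] grip 42.4 F [-0.8 -0.7 -2.3] t 45.9 [[0.4, -376.3, 9.5], [0.0, 0.0, 140.0]]
```

Emit:
{"op": "arm_command", "data": {"steps": [0.035, -0.0335, 0, 0, 0.035, -0.0335, 0, 0, 0, -0.0467, 0, 0, 0, -0.0467, 0, 0, 0, -0.0467, 0, 0, -0.0173, -0.0423, 0, 0, -0.0173, -0.0423, 0, 0, -0.0173, -0.0423, 0, 0, -0.0173, -0.0423, 0, 0, 0, 0, 0, 0, 0, 0, 0, 0]}}

```text
clock: 47.28
position: [436.4, 368.1, 197.3]
ee_rot: [1.0, -0.0, -0.001, 0.002]
contact_force: [-0.0, -0.9, -1.5]
gripper_width: 42.7
grasp_force: 61.5
```

```bash
python3 -c "
from h import *
plan((436,369,51),h=0)"
```

```text
head -0.0 roll -0.001 pos [436.4 368.1 197.3] grip 42.7 F [-0.  -0.9 -1.5] t 47.275 [[-0.4, -0.9, 146.3]]
```

Emit:
{"op": "arm_command", "data": {"steps": [0, -0.001, 0.05, 0, 0, 0, 0.045, 0, 0, 0, 0.03, 0, 0, 0, 0.012, 0, 0, 0, 0.006, 0, 0, 0, 0.003, 0, 0, 0, 0, 0, 0, 0, 0, 0]}}

```text
clock: 48.28
position: [437.5, 370.5, 54.4]
ee_rot: [1.0, -0.0, 0.001, -0.001]
contact_force: [-0.4, -0.4, -2.5]
gripper_width: 42.4
grasp_force: 61.6
```

Emit:
{"op": "arm_command", "data": {"steps": [0, 0, 0.001, 0, 0, 0, 0, 0]}}

```text
clock: 48.52
position: [437.1, 370.1, 52.7]
ee_rot: [1.0, -0.0, 0.0, -0.0]
contact_force: [-0.3, 0.5, -1.9]
gripper_width: 42.6
grasp_force: 61.6
```

Emit:
{"op": "arm_command", "data": {"steps": [0, 0, 0, 0, 0, 0, 0, 0, 0, 0, 0, 0, 0, 0, 0, 0, 0, 0, -0.02, 0, 0, 0, -0.05, 0, 0, 0, -0.05, 0, 0, 0, -0.06, 0, 0, 0, -0.02, 0, 0, 0, 0, 0, 0, 0, 0, 0], "grip": 0.06}}

```text
clock: 49.9
position: [436.5, 369.4, 250.8]
ee_rot: [1.0, -0.001, -0.001, 0.001]
contact_force: [-0.4, -0.1, -0.3]
gripper_width: 60.1
grasp_force: 0.0
```

```bash
python3 -c "
from h import *
im,c=wshot('w18');darkc(im,c,(436,369),79,r=28);nose(im,c,(436,369),79)
darkc(im,c,(498,291),79,r=28);darkc(im,c,(389,282),79,r=28)
plan((480,100,250),(431,-330,250),h=171);print(read_state()['joints'].round(2))"
```

```text
dark [ 14  15  28  28 614] [316.6 184.3] [435.2 369.3]
R 21.47209871139272 px 317 184
hough [59.5 60.5 14.5] [435.  369.4]
dark [ 13  14  30  31 719] [395.7 122.6] [497.2 291.6]
dark [ 30   1  26  55 339] [415.8 243.1] [369.2 260.9]
dark [ 16  16  26  26 525] [398.4 226.7] [388.3 281.3]
dark [  0  44  22  12 218] [379.5 248.2] [363.2 300.3]
head -0.1 roll -2.986 pos [436.5 369.3 250.5] grip 60.0 F [-0.3 -0.4 -1.3] t 49.95 [[-85.1, -259.2, 0.5], [-18.9, -432.4, -0.0]]
[ 0.99  0.28 -0.09 -0.   -1.2   0.58]
```

```bash
python3 -c "
from h import *
im=get_image('scene');b=cv2.resize(im[140:310,130:470],None,fx=2.3,fy=2.3,interpolation=cv2.INTER_CUBIC);save(np.clip(b.astype(int)*1.5,0,255).astype(np.uint8),'sc2')
plan((480,100,250),(430.5,-330,250),h=-9.2)"
```

```text
head -0.1 roll 0.16 pos [436.6 369.4 250.5] grip 60.1 F [-1.   0.4 -0.3] t 50.0 [[85.9, 259.0, 0.5], [19.9, 432.4, -0.0]]
```

View pics/sc2.png

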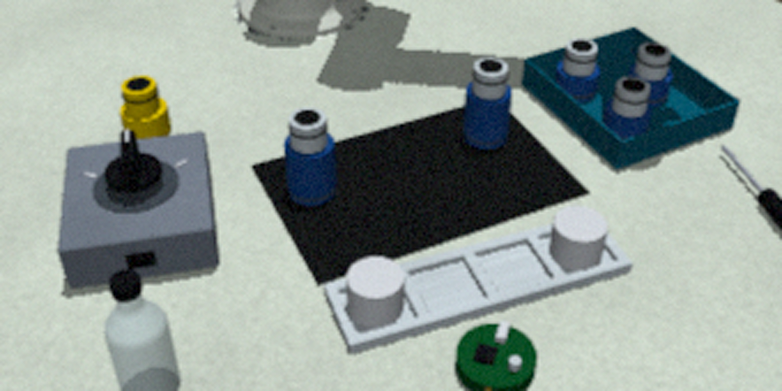

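All three short pods stand in the tray at (580,65), (653,70) and (630,105). Both caps lie flat in pockets at (376,290) and (578,238), and the long pods are standing. Back to the selector.

Emit:
{"op": "arm_command", "data": {"steps": [0, 0, 0, 0.16, 0.0172, 0.0518, 0, 0, 0.0172, 0.0518, 0, 0, 0.0172, 0.0518, 0, 0, 0.0172, 0.0518, 0, 0, 0.0172, 0.0518, 0, 0, 0.0022, 0.048, 0, 0, 0.0022, 0.048, 0, 0, 0.0022, 0.048, 0, 0, 0.0022, 0.048, 0, 0, 0.0022, 0.048, 0, 0, 0.0022, 0.048, 0, 0, 0.0022, 0.048, 0, 0, 0.0022, 0.048, 0, 0, 0.0022, 0.048, 0, 0, 0, 0, 0, 0, 0, 0, 0, 0], "grip": 0.085}}

```text
clock: 52.12
position: [430.5, -328.7, 251.3]
ee_rot: [0.997, -0.081, -0.001, -0.0]
contact_force: [0.1, 0.2, 0.3]
gripper_width: 84.8
grasp_force: 0.0
```

```bash
python3 -c "
from h import *
plan((430.5,-330,92),h=-9.2);print(read_state()['joints'].round(2))"
```

```text
head -9.2 roll -0.001 pos [ 430.5 -328.7  251.3] grip 84.8 F [0.1 0.2 0.3] t 52.125 [[0.2, 1.3, 159.3]]
[-0.35  0.23 -0.16 -0.   -1.18  1.76]
```

Emit:
{"op": "arm_command", "data": {"steps": [0, 0.0013, 0.05, 0, 0, 0, 0.05, 0, 0, 0, 0.03, 0, 0, 0, 0.02, 0, 0, 0, 0.0095, 0, 0, 0, 0, 0]}}

```text
clock: 52.88
position: [430.9, -329.5, 92.8]
ee_rot: [0.997, -0.08, -0.0, -0.0]
contact_force: [-0.3, 0.1, 0.4]
gripper_width: 85.2
grasp_force: 0.0
```

Emit:
{"op": "arm_command", "data": {"steps": [0, 0, 0, 0, 0, 0, 0, 0, 0, 0, 0, 0, 0, 0, 0, 0, 0, 0, 0, 0, 0, 0, 0, 0, 0, 0, 0, 0, 0, 0, 0, 0], "grip": 0}}

```text
clock: 53.88
position: [431.0, -329.5, 93.4]
ee_rot: [0.997, -0.08, 0.0, -0.0]
contact_force: [1.4, 4.5, 3.1]
gripper_width: 14.8
grasp_force: 60.9
```

Emit:
{"op": "arm_command", "data": {"steps": [0, 0, 0.004, 0, 0, 0, 0.004, 0, 0, 0, 0.004, 0, 0, 0, 0, 0, 0, 0, 0, 0]}}

```text
clock: 54.5
position: [431.0, -329.5, 82.1]
ee_rot: [0.997, -0.08, 0.0, -0.0]
contact_force: [0.3, 6.7, 7.4]
gripper_width: 14.8
grasp_force: 61.4
```

Down 11 mm. Turning back by 1.05 rad.

Emit:
{"op": "arm_command", "data": {"steps": [0, 0, 0, -0.1, 0, 0, 0, -0.15, 0, 0, 0, -0.15, 0, 0, 0, -0.15, 0, 0, 0, -0.15, 0, 0, 0, -0.15, 0, 0, 0, -0.15, 0, 0, 0, -0.05, 0, 0, 0, 0, 0, 0, 0, 0]}}

```text
clock: 55.75
position: [431.2, -329.2, 82.1]
ee_rot: [0.903, 0.43, 0.001, -0.0]
contact_force: [-0.0, 7.9, 7.4]
gripper_width: 15.0
grasp_force: 61.5
```

```bash
python3 -c "
from h import *
s=read_state();print(s['wrist_torque'],s['joints'].round(2));plan(h=51)"
```

```text
[ 2.25159457 -0.03593926  0.02121632] [-0.35  0.4  -0.39 -0.   -0.78  2.82]
head 51.0 roll -0.001 pos [ 431.2 -329.2   82.1] grip 15.0 F [-0.   7.9  7.4] t 55.75 []
```

Emit:
{"op": "arm_command", "data": {"steps": [0, 0, -0.004, 0, 0, 0, -0.004, 0, 0, 0, -0.004, 0, 0, 0, 0, 0, 0, 0, 0, 0]}}

```text
clock: 56.38
position: [431.2, -329.2, 93.4]
ee_rot: [0.903, 0.43, 0.001, -0.0]
contact_force: [0.8, 6.2, 4.1]
gripper_width: 14.7
grasp_force: 60.9
```

Emit:
{"op": "arm_command", "data": {"steps": [0, 0, 0, 0, 0, 0, 0, 0, 0, 0, 0, 0, 0, 0, 0, 0, 0, 0, 0, 0, 0, 0, -0.02, 0, 0, 0, -0.05, 0, 0, 0, -0.05, 0, 0, 0, -0.038, 0, 0, 0, 0, 0, 0, 0, 0, 0], "grip": 0.085}}

```text
clock: 57.75
position: [430.2, -329.9, 250.2]
ee_rot: [0.903, 0.43, -0.0, -0.001]
contact_force: [-0.5, -0.3, -0.6]
gripper_width: 85.1
grasp_force: 0.0
```

```bash
python3 -c "
from h import *
im,c=wshot('w19')
# bar top: dark bar ends/pointer direction check
for z in(118,106):
  u,v=np.round(proj(c,(431,-330,z))).astype(int);w=im[v-45:v+45,u-45:u+45].astype(int)
  n,l,st,ce=cv2.connectedComponentsWithStats((w.min(2)>115).astype(np.uint8))
  for k in range(1,n):
    if 8<st[k,4]<300:
      p=onz(c,*(ce[k]+[u-45,v-45]),z)[:2];d=p-[431,-330];print(z,st[k,4],p.round(0),np.linalg.norm(d).round(1),np.degrees(np.arctan2(d[1],d[0])).round(1))
"
```

```text
118 11 [ 433. -280.] 49.9 87.5
118 83 [ 424. -281.] 49.7 98.0
118 23 [ 414. -289.] 44.2 113.1
118 128 [ 413. -353.] 29.4 -127.9
118 30 [ 435. -387.] 56.8 -85.9
106 40 [ 431. -278.] 52.3 90.5
106 83 [ 422. -281.] 50.0 100.5
106 23 [ 411. -290.] 44.9 116.5
106 118 [ 411. -356.] 32.6 -128.0
```

The pointer is at −128°, the same as at the start, and nothing is being touched. Handing in.

```bash
python3 -c "
from h import *
print(job_done())"
```

```text
the job is handed in; nothing more can be done
None
```

The job is handed in, but the hand-in returned no verdict: the selector went to safe and is back at live, both caps lie flat in rack pockets, and all three short pods stand in the teal tray. The long pods were left standing, and no bystander was touched.

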